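# Load two vials into the matching wells of a dry-block warmer

### The arm

A 6-joint arm with a two-finger parallel gripper is mounted at the origin on the work surface. World frame = base frame: x ahead of the robot, y to its left, z up, the work surface at z = 0. Lengths are in m, angles in rad, forces in N, time in s.
With the tool pointing down it reaches from about 0.325 to 0.775 m from the base axis. Payload 5.5 kg.
Tool frame: the origin (TCP) lies at the very end of the fingers, on their centre line; the grasp point (between the pads) lies 19 mm behind it; z points along the fingers, x is the direction in which the jaws open and shut, and the axes are right-handed (so a half turn about z gives the same grasp; the last joint's range is limited). The gripper opens to 88 mm and grips with 3 to 60 N. Pads are 20 mm wide; open, the fingers measure 115 mm over their backs; the gripper's body (75 mm by 178 mm) begins 61 mm behind the grasp point.
Start: joints at [-1.258, 0.091, 1.231, -0, 1.82, -0.057], TCP at [0.217, -0.559, 0.223] pointing down, gripper open.
Joint ranges: [-2.87, 2.87], [-0.86, 2.18], [0.17, 2.46], [-1.51, 4.65], [0.06, 2.69], [-2.65, 2.65]. Speed limits (rad/s): [2.57, 2.57, 3.01, 3.14, 3.14, 3.14].

### API

Orientations are given as a unit quaternion [x, y, z, w].
In Python, from bench import r gives the robot as it stands.
- The arm moves only by the tool step_arm, never from a script. Its argument "steps" is a list that holds one entry, the list of rows, each a list of 5 numbers: the shift along the tool's x, y, z in m, then the turn about the tool's z in degrees, then the opening, from 0 (shut) to 1 (fully open). In form: [[[tx, ty, tz, twist, claw], ...]]. A call has 1 to 5 rows; each row shifts and turns the pose as measured when the row begins, along the tool's axes as they then stand; what a row does not reach is not made up. A row lasts 1/12 s, in which the tool goes at most 41.7 mm and 7.16 degrees, less where a joint would pass 70% of its speed; a pose out of reach is approached as far as the arm can. A call is refused whole if a number of a shift passes 0.0417 or a number of a turn 7.16, either way. A call with a gripper value outside its range is refused whole. The fingers move at their own pace and stop on an object; the grip force is fixed at half the most. Time passes only in rows, so rows that do not move let the fingers close. It gives the time, the measured TCP pose, the force and the opening at its end, in the units of the state.
- r.read_state(): the state, without advancing time (a new reading comes with each control period).
- r.camera(name): name is "side" or "top"; returns a dict with "color" (420x560x3 uint8, red, green, blue), "intrinsics" (3x3 intrinsics, pixels), "origin" and "rotation" of the camera in the world. Camera axes: x right, y down, z forward; pixel columns grow to the right and rows downward; lengths in m; the calibration is good to about 2 mm. A picture is of the moment at which its call begins. There is no depth.
- r.close_job(): hands the job in, once; it reports no verdict.
The state is a dict: "t": time; "joint_positions": joint angles; "joint_velocities": joint speeds; "effort": joint torques, N m; "eef_pos": TCP position; "orientation": TCP orientation; "contact_force": force on the tool from outside, world axes, zero at the start; "ft_torque": the same for the moment, N m; "finger_gap": finger opening in m.
Only numpy, scipy, OpenCV 4.12 (cv2) and the standard library are available. Lean on these libraries where they do the work, as an engineer would, in place of code of your own. Each camera call takes 0.05 s, during which the arm holds its last target. There are 200 camera calls.

### The job

Put both amber glass vials to warm in the dry-block warmer, each upright and fully down on the floor of the one well in the graded row that fits it snugly. The block lies loose in its chamber, so feel for the mouth gently and lower each vial all the way down; do not force the glass or let it fall in. Leave the white bottle, the jar and the calculator where they are.

Things in the scene. Friction and masses are not known exactly. Their poses are not given: they have to be found in the camera images.
- warmer: dry-block warmer, fixed: white housing 212 mm deep (x) by 264 wide (y), 86 high, sloping control panel on its -x side. Origin: middle of underside, on the counter, z up. A chamber in its top holds a plain aluminium block, 64 x 204 mm, centred at x = +32 mm, flat top 90 mm above the counter, with one row of five round wells along y, 38 mm apart, of graded size.
- well_14 (a point): housing point at the catalogue place of the 14 mm well's mouth (its middle when the block is central in its chamber), level with the block's top; y = +76 mm, narrowest. Axes as the warmer's. Each well is bored 1 mm wider than its name, straight walls, sharp edge, flat floor 38 mm below the block's top (52 mm above the counter).
- well_18 (a point): as well_14, for the 18 mm well (bore 19 mm): y = +38 mm, second from the +y end. The block lies loose: it, and all five wells with it, may sit up to 4 mm off the catalogue place both along the warmer's x and along its y (not turned), differently each time; the readings of these points do not show it.
- well_22 (a point): as well_14, for the 22 mm well (bore 23 mm): y = 0, middle of the row. The block stays put under light touches; pushed sideways with more than about 6 N it slides in its chamber, within its 4 mm of play each way.
- well_26 (a point): as well_14, for the 26 mm well (bore 27 mm): y = -38 mm, second from the -y end; off its catalogue place by the same shift as the other wells. A vial must nowhere press on the warmer with more than 30 N.
- well_30 (a point): as well_14, for the 30 mm well (bore 31 mm): y = -76 mm, the widest, at the -y end.
- vial_slim: the slimmer amber glass vial, standing on the counter: a plain cylinder 18 mm in diameter, 86 mm tall, flat bottom with a 1 mm rounded foot, white screw cap of the same diameter on its top 20 mm, blank paper band; 25 to 50 g. Origin: middle of its underside; z up along its axis. Fully down in its well, 48 mm of it stands above the block.
- vial_stout: the stouter amber glass vial, same shape: 26 mm in diameter, 86 mm tall, white cap of the same diameter on its top 20 mm; 50 to 100 g. Origin: middle of its underside; z up along its axis. Fully down, 48 mm of it stands above the block. The two vials change places from start to start.
- pill_bottle: bystander: white round pill bottle, 52 mm wide, 88 mm tall, loose. Origin: middle of its underside.
- jar: bystander: squat amber jar with black lid, 62 mm wide, 75 mm tall, loose. Origin: middle of its underside.
- calculator: bystander: grey desk calculator lying flat, 135 x 80 x 13 mm, loose. Origin: middle of its underside, long side along its x.
Things that resemble listed ones, but are neither listed nor needed, are in the scene too. What is shaped like the vial_slim but yellow is not meant.

How it is judged:
At the end, for the whole second after the job is handed in: The slim vial stands in the 18 mm well and the stout one in the 26 mm well: each within 7.5 mm of its well's catalogue place seen from above (the block's play included), its underside no more than 2 mm above the well's floor, upright within 4 degrees, let go and at rest (horizontal distance between vial_slim and well_18 below 0.0075 m and z of each of vial_slim, vial_stout in the frame of warmer below 0.054 m and angle between each of vial_slim, vial_stout's own z axis and vertical below 0.07 rad and linear speed of each of vial_slim, vial_stout below 0.01 m/s and horizontal distance between vial_stout and well_26 below 0.0075 m); the robot touches nothing.
It fails at once if a vial is pressed on the warmer with more than 30 N (contact force between any of vial_slim, vial_stout and warmer above 30 N).
It fails at once if a vial is let fall into its well (faster than 0.35 m/s inside it) ((horizontal distance between vial_slim and well_18 below 0.0075 m and z of vial_slim in the frame of warmer below 0.087 m and linear speed of vial_slim above 0.35 m/s) or (horizontal distance between vial_stout and well_26 below 0.0075 m and z of vial_stout in the frame of warmer below 0.087 m and linear speed of vial_stout above 0.35 m/s)).
It fails at once if the pill bottle, the jar or the calculator is moved more than 20 mm (distance of any of pill_bottle, jar, calculator from where it was at the start of the episode above 0.02 m).
It also fails if it takes over 72 s, if anything falls off the work surface, if the arm or the gripper's body presses on something with over 40 N, if the wrist force passes 120 N, or if a joint passes its speed limit or range.

## Working session

There is one attempt and no reset: what is moved stays moved. The work goes in short steps, Python scripts to look and compute and a tool call to move; the robot and the scene stay as the last step left them, time stands still between calls to the robot, and variables do not carry over. Pictures are saved under pics/ and viewed, about 8 in all and at most 12, crops included, and the job is handed in when it is done.

Besides the shell and the picture viewer there is one more tool, called after ">>>" as name(argument=value, ...) on one line, values as JSON. step_arm: Moves the arm, as the interface text tells. Its arguments: {"type":"object","properties":{"steps":{"type":"array"}},"required":["steps"]}

```bash
mkdir -p pics
cat > h.py <<'E'
from bench import r
import numpy as np, cv2
def shot(n,f):
    c=r.camera(n); cv2.imwrite(f'pics/{f}.png',c['color'][:,:,::-1]); np.savez(f'pics/{f}.npz',**c); return c
def load(f): return np.load(f'pics/{f}.npz')
def ray(c,u,v):
    d=c['rotation']@np.linalg.inv(c['intrinsics'])@np.array([u,v,1.]); return c['origin'],d/np.linalg.norm(d)
def atz(c,u,v,z):
    o,d=ray(c,u,v); return o+d*(z-o[2])/d[2]
def tri(c1,p1,c2,p2):
    o1,d1=ray(c1,*p1);o2,d2=ray(c2,*p2)
    A=np.c_[d1,-d2]; s=np.linalg.lstsq(A,o2-o1,rcond=None)[0]
    a=o1+s[0]*d1;b=o2+s[1]*d2; return (a+b)/2,np.linalg.norm(a-b)
def proj(c,p):
    q=c['intrinsics']@(c['rotation'].T@(np.array(p)-c['origin'])); return q[:2]/q[2]
E
python3 - <<'E'
from h import *
for n in('top','side'):
    c=shot(n,n+'0'); print(n,c['intrinsics'],c['origin'],c['rotation'].round(3))
print(r.read_state())
E
```

```text
top [[503.1705976    0.         280.97246173]
 [  0.         503.1705976  213.1224408 ]
 [  0.           0.           1.        ]] [0.33206102 0.10020184 1.32458617] [ 0.715 -0.695  0.053 -0.053]
side [[546.98933953   0.         283.87004048]
 [  0.         546.98933953 206.06650172]
 [  0.           0.           1.        ]] [0.21679967 1.09340671 0.93723197] [-0.118  0.895 -0.424  0.067]
{'t': 0.1, 'joint_positions': array([-1.25769744e+00,  9.17928401e-02,  1.23175523e+00,  5.66614629e-06,
        1.81978351e+00, -5.66955415e-02]), 'joint_velocities': array([ 0.00063733, -0.00043848, -0.00216544,  0.00198769,  0.00057017,
       -0.00191075]), 'effort': array([ 4.86871621e-03, -4.47857988e+01, -4.07568455e+01,  7.02731148e-02,
        2.83933600e-02, -1.03814959e-04]), 'eef_pos': array([ 0.21677726, -0.55919404,  0.22162017]), 'orientation': array([ 8.25052734e-01, -5.65055068e-01, -6.86682394e-04, -5.33328423e-04]), 'contact_force': array([-0.43673757,  0.17028908, -0.15128461]), 'ft_torque': array([ 0.03484438,  0.01092834, -0.03372318]), 'finger_gap': 0.08785882780834102}
```

Run:
```python
s=open('h.py').read()
s=s.replace("import numpy as np, cv2","import numpy as np, cv2\nfrom scipy.spatial.transform import Rotation as Ro").replace("c=r.camera(n);","c=dict(r.camera(n)); c['rotation']=Ro.from_quat(c['rotation']).as_matrix();").replace("def load(f): return np.load(f'pics/{f}.npz')","""def load(f):
    c=dict(np.load(f'pics/{f}.npz'))
    if c['rotation'].shape==(4,): c['rotation']=Ro.from_quat(c['rotation']).as_matrix()
    return c""")
open('h.py','w').write(s)
```

```text
(no output)
```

View pics/top0.png

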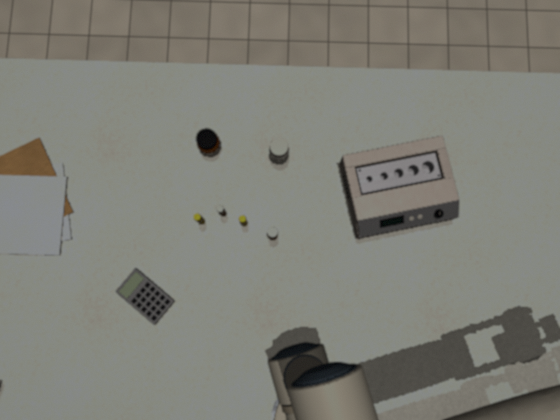

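View pics/side0.png

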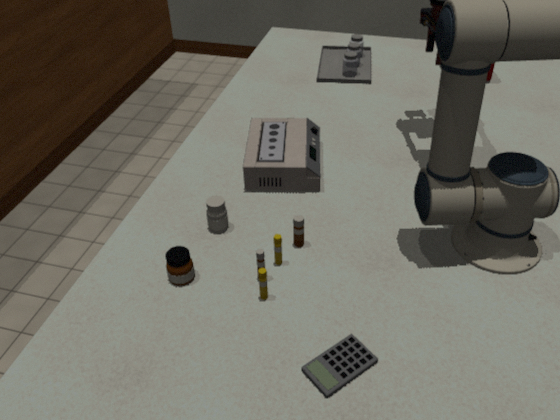

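Run:
```python
from h import *
def crop(f,u0,v0,w,h): 
    im=cv2.imread(f'pics/{f}.png')[v0:v0+h,u0:u0+w]; return cv2.resize(im,(400,int(400*h/w)),interpolation=cv2.INTER_CUBIC)
a=np.hstack([crop('top0',190,195,100,75),crop('side0',240,205,100,75)])
b=np.hstack([crop('top0',340,130,120,90),crop('side0',235,110,120,90)])
cv2.imwrite('pics/crops.png',cv2.convertScaleAbs(np.vstack([a,b]),alpha=1.3))
```

```text
(no output)
```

View pics/crops.png

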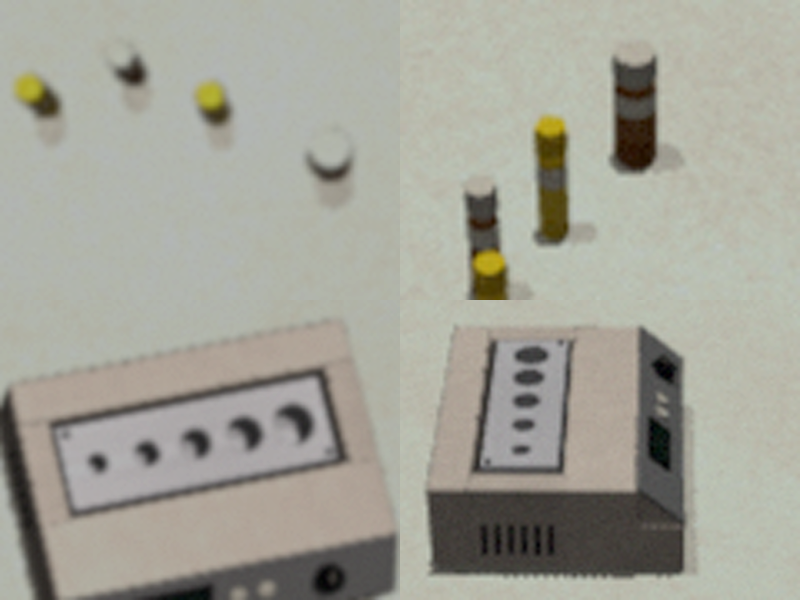

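Run:
```python
from h import *
t,s=load('top0'),load('side0')
P={'slim':((221,208),(260.5,251)),'stout':((272.5,232.2),(298.5,218.2)),
'w14':((369.1,178.6),(271.3,155)),'w18':((383.8,175.9),(272.2,147.5)),'w22':((398.5,173.2),(272.8,140.3)),'w26':((413.2,169.9),(273.7,133.1)),'w30':((427.9,167.2),(274.3,126.5))}
W=[]
for k,(a,b) in P.items():
    p,e=tri(t,a,s,b); z=.086 if k[0]=='s' else .09
    print(k,p.round(4),round(e,4),'top@z',atz(t,*a,z)[:2].round(4),'side@z',atz(s,*b,z)[:2].round(4))
    if k[0]=='w':W.append((atz(t,*a,z)[:2]+atz(s,*b,z)[:2])/2)
W=np.array(W);d=W[0]-W[4];print('len',np.linalg.norm(d),'yaw of warmer y',np.degrees(np.arctan2(d[1],d[0])))
u=d/np.linalg.norm(d);m=W.mean(0);print('fit',[(m+u*k).round(4) for k in(.076,.038,0,-.038,-.076)])
st=r.read_state();R=Ro.from_quat(st['orientation']).as_matrix();print(R.round(3))
for n,uv in(('y1',(197.5,217.3)),('y2',(242.7,219))):print(n,atz(t,*uv,.086))
```

```text
slim [0.5269 0.2514 0.0808] 0.0049 top@z [0.5285 0.2512] side@z [0.5225 0.2565]
stout [0.4706 0.121  0.0818] 0.0026 top@z [0.4714 0.1211] side@z [0.4681 0.1257]
w14 [ 0.6112 -0.1181  0.0868] 0.0047 top@z [ 0.6128 -0.1172] side@z [ 0.6072 -0.1133]
w18 [ 0.6193 -0.1551  0.0869] 0.0043 top@z [ 0.6208 -0.1541] side@z [ 0.6156 -0.1504]
w22 [ 0.6279 -0.1921  0.0868] 0.0032 top@z [ 0.6287 -0.1911] side@z [ 0.6247 -0.1871]
w26 [ 0.6366 -0.229   0.0879] 0.0043 top@z [ 0.6383 -0.2282] side@z [ 0.6333 -0.2255]
w30 [ 0.6452 -0.2663  0.0873] 0.0034 top@z [ 0.6463 -0.2653] side@z [ 0.6421 -0.2619]
len 0.15220360047558165 yaw of warmer y 102.97711542320582
fit [array([ 0.6099, -0.1154]), array([ 0.6184, -0.1524]), array([ 0.627 , -0.1894]), array([ 0.6355, -0.2264]), array([ 0.644 , -0.2635])]
[[ 0.361 -0.932 -0.001]
 [-0.932 -0.361  0.002]
 [-0.002 -0.    -1.   ]]
y1 [0.50350058 0.30852747 0.086     ]
y2 [0.50233712 0.19609947 0.086     ]
```

>>> step_arm(steps=[[[0,0,0.01,-7,1],[0,0,0.01,-7,1],[0,0,0.01,-7,1],[0,0,0.01,-7,1],[0,0,0.01,-7,1]]])

```text
t: 0.52
eef_pos: [0.2169, -0.5594, 0.1702]
orientation: [0.959, -0.284, -0.0, -0.0]
contact_force: [0.1, -0.3, -0.2]
finger_gap: 0.0875
```

>>> step_arm(steps=[[[0,0,0,-7,1],[0,0,0,-7,1],[0,0,0,-7,1],[0,0,0,-7,1],[0,0,0,-7,1]]])

```text
t: 0.93
eef_pos: [0.216, -0.5566, 0.1623]
orientation: [1.0, 0.024, -0.002, -0.006]
contact_force: [0.0, -0.5, -0.2]
finger_gap: 0.088
```

>>> step_arm(steps=[[[0,0,0,-7,1],[0,0,0,-5,1]]])

```text
t: 1.1
eef_pos: [0.2158, -0.5561, 0.1607]
orientation: [0.991, 0.133, -0.001, -0.008]
contact_force: [0.1, 0.8, -0.4]
finger_gap: 0.088
```

>>> step_arm(steps=[[[0.022,-0.033,0,2.3,1],[0.022,-0.033,0,0,1],[0.022,-0.033,0,0,1],[0.022,-0.033,0,0,1],[0.022,-0.033,0,0,1]]])

```text
t: 1.52
eef_pos: [0.2813, -0.3674, 0.1545]
orientation: [0.994, 0.111, -0.004, -0.014]
contact_force: [1.0, 0.5, 1.2]
finger_gap: 0.0882
```

>>> step_arm(steps=[[[0.022,-0.033,0,0,1],[0.022,-0.033,0,0,1],[0.022,-0.033,0,0,1],[0.022,-0.033,0,0,1],[0.022,-0.033,0,0,1]]])

```text
t: 1.93
eef_pos: [0.3523, -0.1725, 0.1563]
orientation: [0.994, 0.109, -0.005, -0.015]
contact_force: [0.3, -0.1, 0.7]
finger_gap: 0.0879
```

>>> step_arm(steps=[[[0.022,-0.033,0,0,1],[0.022,-0.033,0,0,1],[0.022,-0.033,0,0,1],[0.022,-0.033,0,0,1],[0,0,0,0,1]]])

```text
t: 2.35
eef_pos: [0.4105, -0.0105, 0.159]
orientation: [0.993, 0.113, -0.004, -0.016]
contact_force: [-0.1, 0.0, 1.2]
finger_gap: 0.0879
```

>>> step_arm(steps=[[[0.018,-0.023,0,0,1],[0.018,-0.023,0,0,1],[0.018,-0.023,0,0,1],[0.018,-0.023,0,0,1],[0.01,-0.015,0,0,1]]])

```text
t: 2.77
eef_pos: [0.4665, 0.1167, 0.1603]
orientation: [0.993, 0.114, -0.005, -0.015]
contact_force: [0.2, -0.5, 0.1]
finger_gap: 0.0877
```

>>> step_arm(steps=[[[0,0,0,0,0.6],[0,0,0,0,0.6]]])

```text
t: 2.93
eef_pos: [0.4666, 0.1189, 0.1589]
orientation: [0.993, 0.116, -0.007, -0.015]
contact_force: [-0.4, -0.6, -0.4]
finger_gap: 0.0779
```

```bash
cat >> h.py <<'E'
def go(x,y):
    s=r.read_state();R=Ro.from_quat(s['orientation']).as_matrix();p=s['eef_pos']
    print('p',p.round(4),'yaw',np.degrees(np.arctan2(R[1,0],R[0,0])).round(2),'ztool',R[:,2].round(4),'F',s['contact_force'].round(1),'gap',s['finger_gap'].round(4),'t',round(s['t'],2))
    print('tool shift',(R.T@np.array([x-p[0],y-p[1],0])).round(4))
E
python3 - <<'E'
from h import *
go(.470,.1235)
E
```

```text
Traceback (most recent call last):
  File "h.py", line 22, in go
    print('p',p.round(4),'yaw',np.degrees(np.arctan2(R[1,0],R[0,0])).round(2),'ztool',R[:,2].round(4),'F',s['contact_force'].round(1),'gap',s['finger_gap'].round(4),'t',round(s['t'],2))
                                                                                                                                            ^^^^^^^^^^^^^^^^^^^^^
AttributeError: 'float' object has no attribute 'round'
```

```bash
sed -i "s/s\['finger_gap'\].round(4)/round(s['finger_gap'],4)/; s/def go(x,y)/def go(x,y,z)/; s/y-p\[1\],0\]/y-p[1],z-p[2]]/" h.py
python3 - <<'E'
from h import *
go(.470,.1235,.05)
E
```

```text
p [0.4666 0.1189 0.1589] yaw 13.31 ztool [-0.0172  0.029  -0.9994] F [-0.4 -0.6 -0.4] gap 0.0779 t 2.93
tool shift [ 0.0054 -0.0002  0.1089]
```

>>> step_arm(steps=[[[0.001,0,0.02,0,0.6],[0.001,0,0.02,0,0.6],[0.001,0,0.02,0,0.6],[0.001,0,0.02,0,0.6],[0.001,0,0.018,0,0.6]]])

```text
t: 3.35
eef_pos: [0.4716, 0.1171, 0.0623]
orientation: [0.993, 0.114, -0.003, -0.014]
contact_force: [0.3, -0.3, 0.9]
finger_gap: 0.053
```

Run:
```python
from h import *
go(.470,.1235,.05)
t=shot('top','top1');s=shot('side','side1')
p=r.read_state()['eef_pos']
print(proj(t,p),proj(s,p))
def crop(f,u,v,k): 
    im=cv2.imread(f'pics/{f}.png')[v-k:v+k,u-k:u+k]; return cv2.resize(im,(400,400),interpolation=cv2.INTER_CUBIC)
cv2.imwrite('pics/c1.png',np.hstack([crop('top1',270,230,45),crop('side1',298,230,45)]))
```

```text
p [0.4716 0.1171 0.0623] yaw 13.1 ztool [-0.0084  0.0278 -0.9996] F [ 0.3 -0.3  0.9] gap 0.053 t 3.35
tool shift [-0.0001 -0.0062  0.0125]
[274.3053729  234.07527485] [298.78382889 223.97653332]
```

View pics/c1.png

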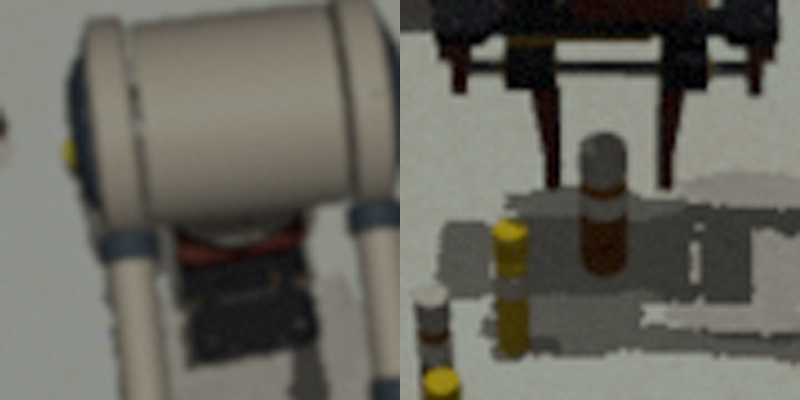

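>>> step_arm(steps=[[[-0.0005,-0.003,0.006,0,0.6],[0,-0.003,0.006,0,0.6],[0,0,0,0,0.6],[0,0,0,0,0.6]]])

```text
t: 3.78
eef_pos: [0.4684, 0.1212, 0.0503]
orientation: [0.994, 0.112, -0.004, -0.014]
contact_force: [0.2, -0.7, 0.5]
finger_gap: 0.0526
```

Run:
```python
from h import *
go(.470,.1235,.05)
```

```text
p [0.4684 0.1212 0.0503] yaw 12.91 ztool [-0.0111  0.027  -0.9996] F [ 0.2 -0.7  0.5] gap 0.0526 t 3.78
tool shift [ 0.0021 -0.0019  0.0004]
```

>>> step_arm(steps=[[[0.001,-0.002,0,0,0.2],[0,0,0,0,0],[0,0,0,0,0],[0,0,0,0,0],[0,0,0,0,0]]])

```text
t: 4.2
eef_pos: [0.4707, 0.124, 0.0537]
orientation: [0.994, 0.113, -0.001, -0.014]
contact_force: [-0.7, -0.7, -1.4]
finger_gap: 0.0257
```

Run:
```python
from h import *
go(.470,.1235,.05)
```

```text
p [0.4707 0.124  0.0537] yaw 12.96 ztool [-0.0059  0.0278 -0.9996] F [-0.7 -0.7 -1.4] gap 0.0257 t 4.2
tool shift [-0.0008  0.0005  0.0037]
```

>>> step_arm(steps=[[[0,0,-0.02,0,0],[0,0,-0.03,0,0],[0,0,-0.03,0,0],[0,0,-0.03,0,0],[0,0,-0.02,0,0]]])

```text
t: 4.62
eef_pos: [0.4675, 0.1198, 0.1802]
orientation: [0.993, 0.113, -0.01, -0.014]
contact_force: [-0.2, -0.1, 0.1]
finger_gap: 0.0256
```

>>> step_arm(steps=[[[0,0,0,0,0],[0,0,0,0,0]]])

```text
t: 4.78
eef_pos: [0.4694, 0.12, 0.1851]
orientation: [0.993, 0.113, -0.005, -0.014]
contact_force: [-0.1, -0.4, -1.2]
finger_gap: 0.0255
```

Run:
```python
from h import *
go(.6355,-.2264,.18)
s=shot('side','side2');shot('top','top2')
p=r.read_state()['eef_pos'];print(proj(s,p),proj(s,p+[0,0,.032]))
im=cv2.imread('pics/side2.png');u,v=proj(s,p).astype(int)
cv2.imwrite('pics/c2.png',cv2.resize(im[v-60:v+60,u-60:u+60],(600,600),interpolation=cv2.INTER_CUBIC)); print(u-60,v-60)
```

```text
p [0.4694 0.12   0.1851] yaw 12.98 ztool [-0.0139  0.0262 -0.9996] F [-0.1 -0.4 -1.2] gap 0.0255 t 4.78
tool shift [ 0.0841  0.3748 -0.0062]
[298.59152488 184.03012803] [298.54104723 172.6749437 ]
238 124
```

View pics/c2.png

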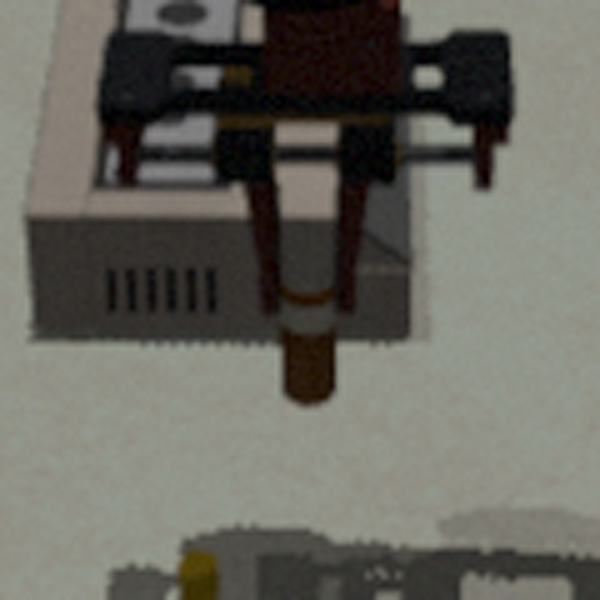

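Run:
```python
from h import *
s=load('side2');t=load('top0')
for b in [(.4694,.1200,.1314),(.4694,.1195,.1314)]: print(proj(s,b),'seen 299.6,202')
print(atz(s,299.6,202,.1314))
# top base-cap: initial side stout base centre
s0=load('side0'); print('base from side0',atz(s0,240+234/4,205+160/4,.0))
print(atz(t,272.5,232.2,.086))
```

```text
[298.48006479 201.90582403] seen 299.6,202
[298.532789   201.77709121] seen 299.6,202
[0.46675546 0.11970151 0.1314    ]
base from side0 [0.46783989 0.12783713 0.        ]
[0.47140625 0.12110894 0.086     ]
```

>>> step_arm(steps=[[[0.007,0.031,0,0,0],[0.007,0.031,0,0,0],[0.007,0.031,0,0,0],[0.007,0.031,0,0,0],[0.007,0.031,0,0,0]]])

```text
t: 5.3
eef_pos: [0.5355, -0.0217, 0.1684]
orientation: [0.993, 0.119, -0.013, -0.016]
contact_force: [0.9, 0.4, -1.0]
finger_gap: 0.0255
```

>>> step_arm(steps=[[[0.007,0.031,0,0,0],[0.007,0.031,0,0,0],[0.007,0.031,0,0,0],[0.007,0.031,0,0,0],[0.007,0.031,0,0,0]]])

```text
t: 5.72
eef_pos: [0.6039, -0.1703, 0.1472]
orientation: [0.992, 0.119, -0.021, -0.02]
contact_force: [0.6, 0.1, -0.9]
finger_gap: 0.0255
```

>>> step_arm(steps=[[[0,0,0,0,0],[0,0,0,0,0],[0,0,0,0,0]]])

```text
t: 5.97
eef_pos: [0.605, -0.1772, 0.1435]
orientation: [0.993, 0.115, -0.022, -0.02]
contact_force: [-1.7, 2.7, 8.7]
finger_gap: 0.0257
```

Run:
```python
from h import *
go(.6371,-.2264,.16)
go(.6371,-.2264,.16)
```

```text
p [ 0.605  -0.1772  0.1435] yaw 13.29 ztool [-0.0489  0.0347 -0.9982] F [-1.7  2.7  8.7] gap 0.0257 t 5.97
tool shift [ 0.0193  0.0545 -0.0197]
p [ 0.605  -0.1772  0.1435] yaw 13.29 ztool [-0.0489  0.0347 -0.9982] F [-1.7  2.7  8.7] gap 0.0257 t 5.97
tool shift [ 0.0193  0.0545 -0.0197]
```

>>> step_arm(steps=[[[0,0,-0.015,0,0],[0,0,-0.015,0,0],[0,0,-0.015,0,0],[0,0,0,0,0],[0,0,0,0,0]]])

```text
t: 6.38
eef_pos: [0.6039, -0.1775, 0.1783]
orientation: [0.993, 0.115, -0.03, -0.024]
contact_force: [0.2, 0.1, -1.3]
finger_gap: 0.0255
```

Run:
```python
from h import *
go(.6371,-.2264,.18)
```

```text
p [ 0.6039 -0.1775  0.1783] yaw 13.25 ztool [-0.0644  0.0409 -0.9971] F [ 0.2  0.1 -1.3] gap 0.0255 t 6.38
tool shift [ 0.0209  0.055  -0.0059]
```

>>> step_arm(steps=[[[0.004,0.012,0,0,0],[0.004,0.012,0,0,0],[0.004,0.012,0,0,0],[0.004,0.012,0,0,0],[0.004,0.012,0,0,0]]])

```text
t: 6.8
eef_pos: [0.635, -0.2286, 0.1626]
orientation: [0.992, 0.117, -0.035, -0.028]
contact_force: [-0.5, -0.6, -0.9]
finger_gap: 0.0253
```

Run:
```python
from h import *
go(.6371,-.2264,.18)
```

```text
p [ 0.635  -0.2286  0.1626] yaw 13.51 ztool [-0.0768  0.0465 -0.996 ] F [-0.5 -0.6 -0.9] gap 0.0253 t 6.8
tool shift [ 0.0014 -0.0027 -0.0174]
```

>>> step_arm(steps=[[[0,0,-0.008,0,0],[0,0,-0.008,0,0],[0,0,-0.008,0,0],[0,0,-0.008,0,0],[0,0,-0.008,0,0]]])

```text
t: 7.22
eef_pos: [0.6357, -0.2295, 0.195]
orientation: [0.992, 0.116, -0.042, -0.032]
contact_force: [0.5, 0.4, 0.2]
finger_gap: 0.0254
```

>>> step_arm(steps=[[[0,0,0,0,0],[0,0,0,0,0],[0,0,0,0,0],[0,0,0,0,0],[0,0,0,0,0]]])

```text
t: 7.63
eef_pos: [0.6369, -0.2284, 0.2009]
orientation: [0.992, 0.117, -0.039, -0.03]
contact_force: [-0.3, -0.2, -1.7]
finger_gap: 0.0256
```

>>> step_arm(steps=[[[-0.025,-0.0165,0,0,0],[-0.025,-0.0165,0,0,0],[-0.025,-0.0165,0,0,0],[-0.025,-0.0165,0,0,0],[-0.025,-0.0165,0,0,0]]])

```text
t: 8.05
eef_pos: [0.494, -0.1766, 0.2042]
orientation: [0.992, 0.117, -0.045, -0.033]
contact_force: [0.1, 0.9, -0.7]
finger_gap: 0.0256
```

>>> step_arm(steps=[[[0,0,0,0,0],[0,0,0,0,0],[0,0,0,0,0],[0,0,0,0,0],[0,0,0,0,0]]])

```text
t: 8.47
eef_pos: [0.4912, -0.1755, 0.2052]
orientation: [0.992, 0.117, -0.045, -0.033]
contact_force: [0.1, 0.3, -0.8]
finger_gap: 0.0251
```

>>> step_arm(steps=[[[0.008,0.0055,0,0,0],[0.008,0.0055,0,0,0],[0.008,0.0055,0,0,0],[0.008,0.0055,0,0,0],[0.008,0.0055,0,0,0]]])

```text
t: 8.88
eef_pos: [0.5412, -0.1947, 0.1987]
orientation: [0.992, 0.117, -0.045, -0.033]
contact_force: [-0.3, 0.1, -1.1]
finger_gap: 0.0258
```

>>> step_arm(steps=[[[0.008,0.0055,0,0,0],[0.008,0.0055,0,0,0],[0.008,0.0055,0,0,0],[0.008,0.0055,0,0,0],[0.008,0.0055,0,0,0]]])

```text
t: 9.3
eef_pos: [0.5927, -0.2145, 0.1889]
orientation: [0.991, 0.117, -0.046, -0.034]
contact_force: [-0.7, -0.4, -0.8]
finger_gap: 0.0253
```

>>> step_arm(steps=[[[0,0,-0.01,0,0],[0,0,-0.01,0,0],[0,0,-0.01,0,0],[0,0,-0.01,0,0],[0,0,-0.01,0,0]]])

```text
t: 9.72
eef_pos: [0.6018, -0.2189, 0.2319]
orientation: [0.991, 0.117, -0.051, -0.037]
contact_force: [0.7, -0.3, -0.7]
finger_gap: 0.0254
```

>>> step_arm(steps=[[[0,0,-0.01,0,0],[0,0,-0.01,0,0],[0,0,-0.01,0,0],[0,0,-0.01,0,0],[0,0,-0.01,0,0]]])

```text
t: 10.13
eef_pos: [0.6102, -0.2232, 0.2837]
orientation: [0.991, 0.117, -0.051, -0.037]
contact_force: [0.3, -0.4, -0.0]
finger_gap: 0.0253
```

>>> step_arm(steps=[[[0,0,0,0,0],[0,0,0,0,0],[0,0,0,0,0]]])

```text
t: 10.38
eef_pos: [0.612, -0.224, 0.2859]
orientation: [0.991, 0.117, -0.049, -0.036]
contact_force: [-0.3, -0.1, -1.1]
finger_gap: 0.0254
```

>>> step_arm(steps=[[[0,0,0.035,0,0],[0,0,0.035,0,0],[0,0,0,0,0],[0,0,0,0,0],[0,0,0,0,0]]])

```text
t: 10.8
eef_pos: [0.6035, -0.2194, 0.2121]
orientation: [0.991, 0.117, -0.051, -0.037]
contact_force: [0.5, 0.3, -1.7]
finger_gap: 0.0253
```

>>> step_arm(steps=[[[0,0,-0.035,0,0],[0,0,-0.035,0,0],[0,0,0,0,0],[0,0,0,0,0],[0,0,0,0,0]]])

```text
t: 11.22
eef_pos: [0.6114, -0.2239, 0.2875]
orientation: [0.991, 0.117, -0.051, -0.037]
contact_force: [-0.0, -0.6, -0.9]
finger_gap: 0.0251
```

>>> step_arm(steps=[[[0,0,0.007,0,0],[0,0,0.007,0,0],[0,0,0.007,0,0],[0,0,0.007,0,0],[0,0,0.007,0,0]]])

```text
t: 11.63
eef_pos: [0.6075, -0.2216, 0.2497]
orientation: [0.991, 0.117, -0.05, -0.036]
contact_force: [0.5, 0.1, -0.7]
finger_gap: 0.0252
```

>>> step_arm(steps=[[[0,0,0.007,0,0],[0,0,0.007,0,0],[0,0,0.007,0,0],[0,0,0.007,0,0],[0,0,0,0,0]]])

```text
t: 12.05
eef_pos: [0.6023, -0.2189, 0.2133]
orientation: [0.991, 0.117, -0.053, -0.038]
contact_force: [-0.2, 0.7, -1.4]
finger_gap: 0.0256
```

Run:
```python
from h import *
go(.6371,-.2264,.18)
print(r.read_state()['joint_positions'])
```

```text
p [ 0.6023 -0.2189  0.2133] yaw 13.69 ztool [-0.1149  0.0633 -0.9914] F [-0.2  0.7 -1.4] gap 0.0256 t 12.05
tool shift [0.0351 0.0182 0.0286]
[-0.40843597  0.3298271   0.9809829   0.01346112  1.96175399 -0.63879535]
```

```bash
cat > q.py <<'E'
from h import *
s=r.read_state();q=s['joint_positions'];R=Ro.from_quat(s['orientation']).as_matrix()
rad=s['eef_pos'][:2]/np.linalg.norm(s['eef_pos'][:2]);z=R[:2,2]
print(s['eef_pos'].round(4),'q',q.round(4),'sum',round(q[1]+q[2]+q[4],4),'lean rad/tan',round(z@rad,4),round(-z[0]*rad[1]+z[1]*rad[0],4),'v',s['joint_velocities'].round(3),'yaw',np.degrees(np.arctan2(R[1,0],R[0,0])).round(2),'F',s['contact_force'].round(1))
E
python3 q.py
```

```text
[ 0.6023 -0.2189  0.2133] q [-0.4084  0.3298  0.981   0.0135  1.9618 -0.6388] sum 3.2726 lean rad/tan -0.1296 0.0202 v [-0.    -0.003 -0.002  0.001  0.002 -0.   ] yaw 13.69 F [-0.2  0.7 -1.4]
```

>>> step_arm(steps=[[[0,0,-0.03,0,0]]])

```text
t: 12.13
eef_pos: [0.6033, -0.2196, 0.2344]
orientation: [0.99, 0.117, -0.06, -0.042]
contact_force: [0.4, 0.0, -2.3]
finger_gap: 0.0253
```

```bash
python3 q.py
```

```text
[ 0.6033 -0.2196  0.2344] q [-0.4088  0.3553  0.9137  0.0137  2.0186 -0.6384] sum 3.2876 lean rad/tan -0.1445 0.021 v [-0.008  0.275 -1.045  0.003  0.746  0.004] yaw 13.75 F [ 0.4  0.  -2.3]
```

>>> step_arm(steps=[[[0,0,0,0,0]]])

```text
t: 12.22
eef_pos: [0.604, -0.22, 0.24]
orientation: [0.991, 0.117, -0.057, -0.04]
contact_force: [0.0, 0.2, 1.5]
finger_gap: 0.0257
```

```bash
python3 q.py
```

```text
[ 0.604 -0.22   0.24 ] q [-0.4089  0.3527  0.9063  0.0137  2.0213 -0.6385] sum 3.2803 lean rad/tan -0.1373 0.0206 v [ 0.002  0.021  0.171  0.    -0.066 -0.002] yaw 13.72 F [0.  0.2 1.5]
```

>>> step_arm(steps=[[[0,0,0,0,0],[0,0,0,0,0]]])

```text
t: 12.38
eef_pos: [0.6045, -0.2202, 0.2404]
orientation: [0.991, 0.117, -0.056, -0.04]
contact_force: [0.2, -0.2, -0.5]
finger_gap: 0.0258
```

```bash
python3 q.py
```

```text
[ 0.6045 -0.2202  0.2404] q [-0.409   0.3527  0.9054  0.0137  2.0205 -0.6385] sum 3.2787 lean rad/tan -0.1357 0.0205 v [-0.001  0.01   0.014 -0.    -0.008  0.002] yaw 13.71 F [ 0.2 -0.2 -0.5]
```

>>> step_arm(steps=[[[0,0,0.03,0,0]]])

```text
t: 12.47
eef_pos: [0.6029, -0.2192, 0.2171]
orientation: [0.991, 0.117, -0.051, -0.037]
contact_force: [1.6, -1.0, 0.2]
finger_gap: 0.0256
```

```bash
python3 q.py
```

```text
[ 0.6029 -0.2192  0.2171] q [-0.4085  0.3273  0.977   0.0134  1.9627 -0.6388] sum 3.267 lean rad/tan -0.1242 0.0199 v [ 1.000e-02 -2.770e-01  1.043e+00 -1.000e-03 -7.680e-01 -5.000e-03] yaw 13.67 F [ 1.6 -1.   0.2]
```

>>> step_arm(steps=[[[0,0,0,0,0],[0,0,0,0,0],[0,0,0,0,0]]])

```text
t: 12.72
eef_pos: [0.6002, -0.218, 0.2095]
orientation: [0.991, 0.117, -0.057, -0.04]
contact_force: [0.2, 0.2, -2.1]
finger_gap: 0.0253
```

```bash
python3 q.py
```

```text
[ 0.6002 -0.218   0.2095] q [-0.4085  0.3295  0.9887  0.0134  1.9616 -0.6388] sum 3.2798 lean rad/tan -0.1368 0.0206 v [-0.    -0.015 -0.035 -0.002  0.011 -0.001] yaw 13.71 F [ 0.2  0.2 -2.1]
```

>>> step_arm(steps=[[[-0.025,-0.0165,0,0,0],[-0.025,-0.0165,0,0,0],[-0.025,-0.0165,0,0,0]]])

```text
t: 12.97
eef_pos: [0.5189, -0.1889, 0.219]
orientation: [0.991, 0.117, -0.058, -0.041]
contact_force: [-0.2, 0.1, -0.4]
finger_gap: 0.0253
```

```bash
python3 q.py
```

```text
[ 0.5189 -0.1889  0.219 ] q [-0.4179  0.0932  1.2412  0.0121  1.9492 -0.6487] sum 3.2836 lean rad/tan -0.1404 0.0209 v [-0.043 -0.983  0.931 -0.006  0.024 -0.045] yaw 13.73 F [-0.2  0.1 -0.4]
```

>>> step_arm(steps=[[[0,0,0,0,0],[0,0,0,0,0],[0,0,0,0,0]]])

```text
t: 13.22
eef_pos: [0.5174, -0.1884, 0.2263]
orientation: [0.991, 0.117, -0.054, -0.039]
contact_force: [0.2, 0.0, -0.7]
finger_gap: 0.0252
```

```bash
python3 q.py
```

```text
[ 0.5174 -0.1884  0.2263] q [-0.4181  0.0819  1.2393  0.012   1.9533 -0.6488] sum 3.2746 lean rad/tan -0.1315 0.0202 v [ 0.    -0.004 -0.03   0.001 -0.005  0.004] yaw 13.69 F [ 0.2  0.  -0.7]
```

>>> step_arm(steps=[[[0.03,0.02,-0.006,0,0],[0.03,0.02,-0.006,0,0],[0.03,0.02,-0.006,0,0],[0.03,0.02,-0.006,0,0],[0.03,0.02,-0.006,0,0]]])

```text
t: 13.63
eef_pos: [0.6886, -0.2517, 0.2364]
orientation: [0.991, 0.117, -0.052, -0.037]
contact_force: [1.1, -0.0, -0.6]
finger_gap: 0.0253
```

```bash
python3 q.py
```

```text
[ 0.6886 -0.2517  0.2364] q [-0.4031  0.6453  0.5259  0.0152  2.0971 -0.6306] sum 3.2683 lean rad/tan -0.1256 0.0198 v [ 0.025  1.519 -2.148  0.009  0.589  0.038] yaw 13.66 F [ 1.1 -0.  -0.6]
```

>>> step_arm(steps=[[[0.025,0.016,-0.005,0,0],[0.025,0.016,-0.005,0,0],[0.025,0.016,-0.005,0,0]]])

```text
t: 13.88
eef_pos: [0.7455, -0.2712, 0.2092]
orientation: [0.991, 0.116, -0.051, -0.037]
contact_force: [1.5, -1.0, -6.7]
finger_gap: 0.0254
```

```bash
python3 q.py
```

```text
[ 0.7455 -0.2712  0.2092] q [-0.3984  0.9161  0.175   0.0183  2.1751 -0.6227] sum 3.2662 lean rad/tan -0.1235 0.0212 v [ 0.011  0.214 -0.165  0.01  -0.414  0.015] yaw 13.62 F [ 1.5 -1.  -6.7]
```

>>> step_arm(steps=[[[0.025,0.016,-0.005,0,0],[0.025,0.016,-0.005,0,0],[0.025,0.016,-0.005,0,0]]])

```text
t: 14.13
eef_pos: [0.7765, -0.2808, 0.1726]
orientation: [0.992, 0.116, -0.03, -0.027]
contact_force: [-0.0, -0.0, -1.2]
finger_gap: 0.0255
```

```bash
python3 q.py
```

```text
[ 0.7765 -0.2808  0.1726] q [-0.396   0.9615  0.169   0.0212  2.0895 -0.6192] sum 3.22 lean rad/tan -0.0774 0.0222 v [ 0.009  0.146  0.     0.011 -0.347  0.012] yaw 13.44 F [-0.  -0.  -1.2]
```

>>> step_arm(steps=[[[0.025,0.016,-0.015,0,0],[0.025,0.016,-0.015,0,0]]])

```text
t: 14.3
eef_pos: [0.7908, -0.2853, 0.1724]
orientation: [0.993, 0.116, -0.01, -0.018]
contact_force: [-0.9, -0.2, -0.1]
finger_gap: 0.0255
```

```bash
python3 q.py
```

```text
[ 0.7908 -0.2853  0.1724] q [-0.3954  0.9608  0.169   0.0235  2.0466 -0.6176] sum 3.1763 lean rad/tan -0.0338 0.0225 v [ 0.001 -0.016  0.     0.014 -0.251  0.009] yaw 13.34 F [-0.9 -0.2 -0.1]
```

>>> step_arm(steps=[[[0.025,0.016,-0.015,0,0],[0.025,0.016,-0.015,0,0],[0.015,0.01,-0.015,0,0]]])

```text
t: 14.55
eef_pos: [0.8061, -0.2908, 0.1913]
orientation: [0.993, 0.116, 0.021, -0.002]
contact_force: [0.4, -0.8, -0.9]
finger_gap: 0.0258
```

```bash
python3 q.py
```

```text
[ 0.8061 -0.2908  0.1913] q [-0.3958  0.9385  0.169   0.0267  1.9984 -0.6163] sum 3.1059 lean rad/tan 0.0367 0.0225 v [-0.009 -0.155  0.     0.01  -0.068  0.   ] yaw 13.29 F [ 0.4 -0.8 -0.9]
```

>>> step_arm(steps=[[[-0.0165,-0.011,-0.001,0,0],[-0.0165,-0.011,-0.001,0,0],[-0.0165,-0.011,-0.001,0,0],[-0.0165,-0.011,-0.001,0,0],[-0.0165,-0.011,-0.001,0,0]]])

```text
t: 14.97
eef_pos: [0.7184, -0.2591, 0.2013]
orientation: [0.993, 0.115, 0.033, 0.005]
contact_force: [-0.1, 0.1, -1.0]
finger_gap: 0.0253
```

```bash
python3 q.py
```

```text
[ 0.7184 -0.2591  0.2013] q [-0.402   0.4973  0.7864  0.0254  1.7957 -0.6272] sum 3.0795 lean rad/tan 0.0633 0.0212 v [-1.600e-02 -8.850e-01  1.094e+00 -1.000e-03 -2.950e-01 -2.300e-02] yaw 13.3 F [-0.1  0.1 -1. ]
```

>>> step_arm(steps=[[[-0.0165,-0.011,-0.001,0,0],[-0.0165,-0.011,-0.001,0,0],[-0.0165,-0.011,-0.001,0,0],[0,0,0,0,0],[0,0,0,0,0]]])

```text
t: 15.38
eef_pos: [0.6596, -0.2375, 0.2217]
orientation: [0.992, 0.115, 0.047, 0.013]
contact_force: [0.0, -0.1, -1.5]
finger_gap: 0.0257
```

```bash
python3 q.py;python3 -c "
from h import *
go(.6371,-.2264,.155)"
```

```text
[ 0.6596 -0.2375  0.2217] q [-0.4067  0.2792  1.0244  0.0255  1.744  -0.6328] sum 3.0476 lean rad/tan 0.0951 0.0193 v [ 0.    -0.075  0.012 -0.     0.011 -0.001] yaw 13.37 F [ 0.  -0.1 -1.5]
p [ 0.6596 -0.2375  0.2217] yaw 13.37 ztool [ 0.096  -0.014  -0.9953] F [ 0.  -0.1 -1.5] gap 0.0257 t 15.38
tool shift [-0.0252 -0.0183  0.064 ]
```

>>> step_arm(steps=[[[0.025,0.016,0,0,0],[0.025,0.016,0,0,0],[0.025,0.016,0,0,0],[0,0,0,0,0],[0,0,0,0,0]]])

```text
t: 15.8
eef_pos: [0.7477, -0.2688, 0.2335]
orientation: [0.992, 0.115, 0.05, 0.014]
contact_force: [0.1, 1.1, -0.0]
finger_gap: 0.0254
```

```bash
python3 q.py
```

```text
[ 0.7477 -0.2688  0.2335] q [-0.3986  0.5735  0.6288  0.0253  1.838  -0.6221] sum 3.0403 lean rad/tan 0.1022 0.019 v [-0.001  0.113 -0.107  0.001 -0.014  0.001] yaw 13.37 F [ 0.1  1.1 -0. ]
```

>>> step_arm(steps=[[[-0.008,-0.005,0,0,0],[-0.008,-0.005,0,0,0],[-0.008,-0.005,0,0,0],[-0.008,-0.005,0,0,0],[-0.008,-0.005,0,0,0]]])

```text
t: 16.22
eef_pos: [0.7039, -0.2542, 0.2323]
orientation: [0.992, 0.115, 0.054, 0.016]
contact_force: [-0.0, 0.5, -0.7]
finger_gap: 0.0258
```

>>> step_arm(steps=[[[-0.008,-0.005,0,0,0],[-0.008,-0.005,0,0,0],[-0.008,-0.005,0,0,0],[0,0,0,0,0],[0,0,0,0,0]]])

```text
t: 16.63
eef_pos: [0.6737, -0.2439, 0.2408]
orientation: [0.991, 0.115, 0.061, 0.021]
contact_force: [0.3, -0.2, -0.3]
finger_gap: 0.0256
```

```bash
python3 q.py
```

```text
[ 0.6737 -0.2439  0.2408] q [-0.4073  0.2966  0.9721  0.0258  1.7458 -0.6326] sum 3.0145 lean rad/tan 0.128 0.0177 v [-0.001 -0.048  0.015  0.     0.003  0.   ] yaw 13.44 F [ 0.3 -0.2 -0.3]
```

>>> step_arm(steps=[[[0,0,0.02,0,0],[0,0,0.02,0,0],[0,0,0,0,0],[0,0,0,0,0]]])

```text
t: 16.97
eef_pos: [0.6805, -0.2458, 0.208]
orientation: [0.991, 0.115, 0.067, 0.024]
contact_force: [-0.4, -0.6, -0.2]
finger_gap: 0.0255
```

```bash
python3 q.py
```

```text
[ 0.6805 -0.2458  0.208 ] q [-0.4058  0.2951  1.033   0.0254  1.6741 -0.6328] sum 3.0021 lean rad/tan 0.1402 0.017 v [ 0.002  0.013  0.016  0.001 -0.008  0.   ] yaw 13.48 F [-0.4 -0.6 -0.2]
```

>>> step_arm(steps=[[[0,0,-0.02,0,0],[0,0,0,0,0],[0,0,-0.02,0,0],[0,0,0,0,0]]])

```text
t: 17.3
eef_pos: [0.6757, -0.2448, 0.2511]
orientation: [0.991, 0.115, 0.068, 0.024]
contact_force: [0.4, -0.5, 0.8]
finger_gap: 0.0254
```

```bash
python3 q.py
```

```text
[ 0.6757 -0.2448  0.2511] q [-0.4073  0.2923  0.9601  0.0259  1.7475 -0.6325] sum 2.9999 lean rad/tan 0.1424 0.017 v [ 0.     0.04   0.077  0.001 -0.053  0.   ] yaw 13.5 F [ 0.4 -0.5  0.8]
```

>>> step_arm(steps=[[[-0.033,-0.022,-0.004,0,0],[-0.033,-0.022,-0.004,0,0],[-0.033,-0.022,-0.004,0,0],[-0.033,-0.022,-0.004,0,0],[-0.033,-0.022,-0.004,0,0]]])

```text
t: 17.72
eef_pos: [0.4906, -0.1764, 0.2267]
orientation: [0.991, 0.115, 0.061, 0.02]
contact_force: [0.5, -0.4, 0.4]
finger_gap: 0.0256
```

```bash
python3 q.py
```

```text
[ 0.4906 -0.1764  0.2267] q [-0.4296 -0.2395  1.543   0.0287  1.7128 -0.6546] sum 3.0163 lean rad/tan 0.1268 0.0178 v [-0.07  -1.344  1.203  0.008  0.126 -0.066] yaw 13.41 F [ 0.5 -0.4  0.4]
```

>>> step_arm(steps=[[[-0.033,-0.022,-0.004,0,0],[-0.033,-0.022,-0.004,0,0],[-0.033,-0.022,-0.004,0,0],[-0.02,-0.013,0,0,0]]])

```text
t: 18.05
eef_pos: [0.3496, -0.1239, 0.218]
orientation: [0.991, 0.115, 0.062, 0.021]
contact_force: [-0.8, -0.1, -1.4]
finger_gap: 0.0257
```

```bash
python3 q.py
```

```text
[ 0.3496 -0.1239  0.218 ] q [-0.4631 -0.6694  1.8641  0.0336  1.8195 -0.6842] sum 3.0143 lean rad/tan 0.1298 0.0168 v [-0.098 -0.885  0.615  0.014  0.232 -0.084] yaw 13.45 F [-0.8 -0.1 -1.4]
```

>>> step_arm(steps=[[[-0.018,-0.012,0,0,0],[-0.018,-0.012,0,0,0],[-0.012,-0.008,0,0,0]]])

```text
t: 18.3
eef_pos: [0.2942, -0.103, 0.21]
orientation: [0.991, 0.115, 0.063, 0.022]
contact_force: [-8.2, 8.9, 16.9]
finger_gap: 0.0254
```

```bash
python3 q.py
```

```text
[ 0.2942 -0.103   0.21  ] q [-0.4861 -0.8569  1.9787  0.0372  1.8914 -0.7038] sum 3.0132 lean rad/tan 0.1316 0.0159 v [-0.082 -0.025  0.176  0.032 -0.015 -0.058] yaw 13.48 F [-8.2  8.9 16.9]
```

>>> step_arm(steps=[[[-0.015,-0.01,0,0,0],[-0.015,-0.01,0,0,0]]])

```text
t: 18.47
eef_pos: [0.2843, -0.0994, 0.2106]
orientation: [0.992, 0.115, 0.05, 0.015]
contact_force: [-0.2, 0.2, -1.1]
finger_gap: 0.0256
```

```bash
python3 q.py
```

```text
[ 0.2843 -0.0994  0.2106] q [-0.487  -0.8556  1.9748  0.0341  1.924  -0.7051] sum 3.0431 lean rad/tan 0.1018 0.0169 v [-0.008 -0.008 -0.02  -0.018  0.206 -0.011] yaw 13.37 F [-0.2  0.2 -1.1]
```

>>> step_arm(steps=[[[-0.015,-0.01,0,0,0],[-0.015,-0.01,0,0,0],[-0.015,-0.01,0,0,0],[-0.015,-0.01,0,0,0]]])

```text
t: 18.8
eef_pos: [0.2649, -0.0923, 0.2234]
orientation: [0.993, 0.116, 0.028, 0.004]
contact_force: [-1.4, -0.6, -2.0]
finger_gap: 0.0252
```

```bash
python3 q.py
```

```text
[ 0.2649 -0.0923  0.2234] q [-0.488  -0.8558  1.9489  0.0273  1.9965 -0.7083] sum 3.0895 lean rad/tan 0.055 0.0167 v [-0.005  0.001 -0.091 -0.021  0.233 -0.011] yaw 13.33 F [-1.4 -0.6 -2. ]
```

>>> step_arm(steps=[[[-0.015,-0.01,0,0,0],[-0.015,-0.01,0,0,0],[-0.015,-0.01,0,0,0],[-0.015,-0.01,0,0,0],[0,0,0,0,0]]])

```text
t: 19.22
eef_pos: [0.2428, -0.0841, 0.2422]
orientation: [0.993, 0.116, 0.006, -0.006]
contact_force: [-0.3, -0.8, -0.7]
finger_gap: 0.0256
```

```bash
python3 q.py
```

```text
[ 0.2428 -0.0841  0.2422] q [-0.4904 -0.856   1.9131  0.0201  2.0811 -0.7136] sum 3.1382 lean rad/tan 0.006 0.0168 v [ 0.001  0.002  0.003  0.001 -0.017  0.002] yaw 13.35 F [-0.3 -0.8 -0.7]
```

>>> step_arm(steps=[[[0.025,0.0163,0,0,0],[0.025,0.0163,0,0,0],[0.025,0.0163,0,0,0],[0.025,0.0163,0,0,0],[0.025,0.0163,0,0,0]]])

```text
t: 19.63
eef_pos: [0.3864, -0.1358, 0.2485]
orientation: [0.993, 0.116, 0.011, -0.003]
contact_force: [-0.3, 0.4, -0.0]
finger_gap: 0.0255
```

```bash
python3 q.py
```

```text
[ 0.3864 -0.1358  0.2485] q [-0.4352 -0.4315  1.6493  0.0175  1.907  -0.6613] sum 3.1248 lean rad/tan 0.0183 0.0148 v [ 0.093  1.029 -0.737 -0.003 -0.307  0.084] yaw 13.3 F [-0.3  0.4 -0. ]
```

>>> step_arm(steps=[[[0.025,0.0163,0,0,0],[0.025,0.0163,0,0,0],[0.025,0.0163,0,0,0],[0.025,0.0163,0,0,0],[0.025,0.0163,0,0,0]]])

```text
t: 20.05
eef_pos: [0.5343, -0.1887, 0.2486]
orientation: [0.993, 0.116, 0.01, -0.003]
contact_force: [-0.6, -0.0, -0.5]
finger_gap: 0.0255
```

```bash
python3 q.py; python3 -c "
from h import *
go(.6371,-.2264,.155)"
```

```text
[ 0.5343 -0.1887  0.2486] q [-0.4095 -0.0067  1.2854  0.0167  1.8485 -0.6372] sum 3.1272 lean rad/tan 0.0155 0.015 v [ 0.043  1.013 -0.991 -0.002 -0.025  0.046] yaw 13.31 F [-0.6 -0.  -0.5]
p [ 0.5343 -0.1887  0.2486] yaw 13.31 ztool [ 0.0196  0.009  -0.9998] F [-0.6 -0.  -0.5] gap 0.0255 t 20.05
tool shift [0.0894 0.0607 0.0952]
```

```bash
cat > b.py <<'E'
import sys,json
from h import *
# vial in hand: G = tool->vial rel from grasp record (json: R at grasp, height TCP)
g=json.load(open('grasp.json'));Rg=np.array(g['R']);h=g['h']
s=r.read_state();R=Ro.from_quat(s['orientation']).as_matrix();p=s['eef_pos']
v=R@Rg.T@np.array([0,0,-1]); bot=p-.019*R[:,2]+(h+.019)*v
print('t',round(s['t'],2),'tcp',p.round(4),'bottom',bot.round(4),'vial tilt',v[:2].round(4),'ztool',R[:2,2].round(4),'F',s['contact_force'].round(1))
if len(sys.argv)>1:
    T=np.array([float(a) for a in sys.argv[1:4]]);print('bottom err',(T-bot).round(4),'shift',(R.T@(T-bot)).round(4))
E
python3 - <<'E'
import json;from scipy.spatial.transform import Rotation as Ro
json.dump({'R':Ro.from_quat([.994,.113,-.001,-.014]).as_matrix().tolist(),'h':.0537},open('grasp.json','w'))
E
```

```text
(no output)
```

>>> step_arm(steps=[[[0.021,0.0145,0,0,0],[0.021,0.0145,0,0,0],[0.021,0.0145,0,0,0],[0.01,0.008,0,0,0],[0,0,0,0,0]]])

```text
t: 20.47
eef_pos: [0.6253, -0.2251, 0.242]
orientation: [0.993, 0.116, 0.007, -0.005]
contact_force: [0.7, -0.2, -1.2]
finger_gap: 0.0254
```

```bash
python3 b.py .6371 -.2264 .095
```

```text
t 20.47 tcp [ 0.6253 -0.2251  0.242 ] bottom [ 0.6263 -0.2264  0.1884] vial tilt [ 0.0174 -0.0152] ztool [0.0121 0.0123] F [ 0.7 -0.2 -1.2]
bottom err [ 0.0108  0.     -0.0934] shift [0.0092 0.0033 0.0935]
```

>>> step_arm(steps=[[[0.002,0.001,0.015,0,0],[0.002,0.001,0.015,0,0],[0.002,0.001,0.015,0,0],[0.002,0.0005,0.015,0,0],[0.001,0,0.007,0,0]]])

```text
t: 20.88
eef_pos: [0.6355, -0.2257, 0.1727]
orientation: [0.993, 0.116, 0.006, -0.006]
contact_force: [-0.2, -0.3, -1.3]
finger_gap: 0.0256
```

>>> step_arm(steps=[[[0,0,0,0,0],[0,0,0,0,0]]])

```text
t: 21.05
eef_pos: [0.6339, -0.2248, 0.1702]
orientation: [0.993, 0.116, 0.004, -0.007]
contact_force: [-0.2, -0.9, -0.4]
finger_gap: 0.0256
```

```bash
python3 b.py .6371 -.2264 .095; python3 q.py
python3 - <<'E'
from h import *
s=shot('side','side3')
im=cv2.imread('pics/side3.png')
cv2.imwrite('pics/c3.png',cv2.resize(im[80:180,220:340],(720,600),interpolation=cv2.INTER_CUBIC))
E
```

```text
t 21.05 tcp [ 0.6339 -0.2248  0.1702] bottom [ 0.6347 -0.2261  0.1165] vial tilt [ 0.0123 -0.0131] ztool [0.007  0.0145] F [-0.2 -0.9 -0.4]
bottom err [ 0.0024 -0.0003 -0.0215] shift [0.0021 0.0012 0.0215]
[ 0.6339 -0.2248  0.1702] q [-0.3998  0.2838  1.1071  0.0163  1.7498 -0.6291] sum 3.1408 lean rad/tan 0.0018 0.016 v [ 0.002 -0.006  0.017  0.     0.001 -0.001] yaw 13.3 F [-0.2 -0.9 -0.4]
```

View pics/c3.png

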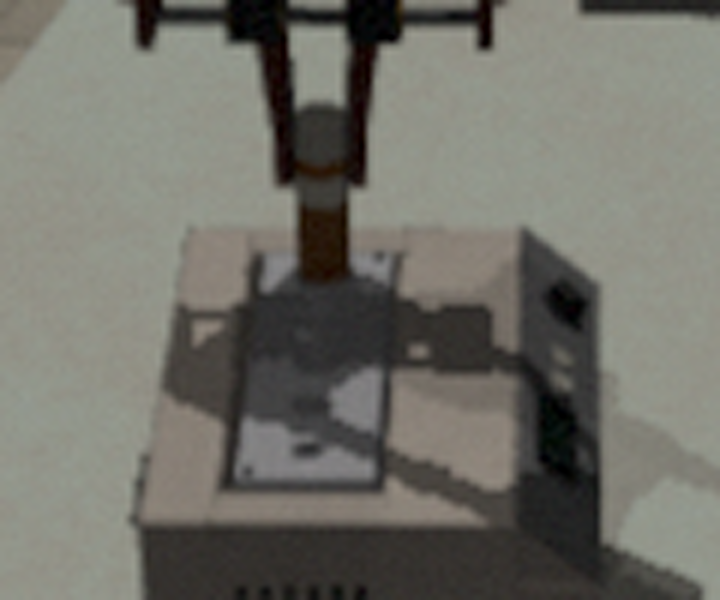

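Run:
```python
from h import *
s=load('side3'); b=np.array([.6347,-.2261,.1165]); q=proj(s,b); bias=np.array([273.8,126.2])-q; print(q,bias)
for k,uv in dict(w18=(272.2,147.5),w22=(272.8,140.3),w26=(273.7,133.1)).items(): print(k,atz(s,*(np.array(uv)-bias),.09),atz(s,*(np.array(uv)-bias*[1,0]),.09))
```

```text
[272.99505387 125.10250517] [0.80494613 1.09749483]
w18 [ 0.61943768 -0.1552694   0.09      ] [ 0.61781488 -0.14981856  0.09      ]
w22 [ 0.62862935 -0.19222593  0.09      ] [ 0.62694916 -0.18656468  0.09      ]
w26 [ 0.63731669 -0.23082414  0.09      ] [ 0.63557841 -0.22493962  0.09      ]
```

>>> step_arm(steps=[[[0.001,0.001,0.008,0,0],[0.001,0.001,0.008,0,0],[0,0,0.003,0,0],[0,0,0.003,0,0],[0,0,0.003,0,0]]])

```text
t: 21.52
eef_pos: [0.6379, -0.2268, 0.1482]
orientation: [0.993, 0.116, 0.008, -0.005]
contact_force: [0.1, -0.1, -1.1]
finger_gap: 0.0256
```

```bash
python3 b.py .6372 -.2275 .09
```

```text
t 21.52 tcp [ 0.6379 -0.2268  0.1482] bottom [ 0.639  -0.2281  0.0945] vial tilt [ 0.0192 -0.016 ] ztool [0.0139 0.0115] F [ 0.1 -0.1 -1.1]
bottom err [-0.0018  0.0006 -0.0045] shift [-0.0017 -0.001   0.0045]
```

>>> step_arm(steps=[[[0,0,0.002,0,0],[0,0,0.002,0,0]]])

```text
t: 21.68
eef_pos: [0.6379, -0.2267, 0.1436]
orientation: [0.993, 0.116, 0.007, -0.005]
contact_force: [-1.1, -0.5, -0.5]
finger_gap: 0.0259
```

```bash
python3 b.py .6372 -.2275 .09
```

```text
t 21.68 tcp [ 0.6379 -0.2267  0.1436] bottom [ 0.639  -0.2281  0.0899] vial tilt [ 0.0189 -0.0159] ztool [0.0136 0.0116] F [-1.1 -0.5 -0.5]
bottom err [-0.0018  0.0006  0.0001] shift [-0.0016 -0.001  -0.0001]
```

>>> step_arm(steps=[[[0,0,0.002,0,0],[0,0,0.002,0,0]]])

```text
t: 21.85
eef_pos: [0.6381, -0.2268, 0.1425]
orientation: [0.993, 0.116, 0.009, -0.004]
contact_force: [-4.6, 2.9, 9.6]
finger_gap: 0.0254
```

```bash
python3 b.py .6372 -.2275 .09
```

```text
t 21.85 tcp [ 0.6381 -0.2268  0.1425] bottom [ 0.6394 -0.2283  0.0888] vial tilt [ 0.0214 -0.0172] ztool [0.0161 0.0103] F [-4.6  2.9  9.6]
bottom err [-0.0022  0.0008  0.0012] shift [-0.0019 -0.0013 -0.0012]
```

>>> step_arm(steps=[[[-0.0008,-0.0008,0,0,0],[-0.0008,-0.0008,0,0,0]]])

```text
t: 22.02
eef_pos: [0.6365, -0.2258, 0.1439]
orientation: [0.993, 0.116, 0.01, -0.004]
contact_force: [0.2, -1.0, -1.0]
finger_gap: 0.0254
```

```bash
python3 b.py .6372 -.2275 .09
```

```text
t 22.02 tcp [ 0.6365 -0.2258  0.1439] bottom [ 0.6378 -0.2273  0.0903] vial tilt [ 0.0233 -0.018 ] ztool [0.018  0.0095] F [ 0.2 -1.  -1. ]
bottom err [-0.0006 -0.0002 -0.0003] shift [-0.0007  0.0001  0.0003]
```

>>> step_arm(steps=[[[0,0,0.001,0,0],[0,0,0.001,0,0]]])

```text
t: 22.18
eef_pos: [0.6366, -0.2257, 0.1423]
orientation: [0.993, 0.116, 0.01, -0.003]
contact_force: [-0.4, 1.0, 3.5]
finger_gap: 0.0256
```

```bash
python3 b.py .6372 -.2275 .09
```

```text
t 22.18 tcp [ 0.6366 -0.2257  0.1423] bottom [ 0.638  -0.2272  0.0886] vial tilt [ 0.0242 -0.0184] ztool [0.0189 0.0092] F [-0.4  1.   3.5]
bottom err [-0.0008 -0.0003  0.0014] shift [-0.0008  0.0001 -0.0014]
```

>>> step_arm(steps=[[[-0.0006,-0.001,0,0,0],[0,0,0.0015,0,0],[0,0,0.0015,0,0]]])

```text
t: 22.43
eef_pos: [0.6359, -0.2248, 0.1388]
orientation: [0.993, 0.116, 0.01, -0.003]
contact_force: [-0.5, -0.7, -0.4]
finger_gap: 0.0257
```

```bash
python3 b.py .6372 -.2275 .09
```

```text
t 22.43 tcp [ 0.6359 -0.2248  0.1388] bottom [ 0.6374 -0.2264  0.0852] vial tilt [ 0.0246 -0.0185] ztool [0.0193 0.009 ] F [-0.5 -0.7 -0.4]
bottom err [-0.0002 -0.0011  0.0048] shift [-0.0003  0.0011 -0.0049]
```

>>> step_arm(steps=[[[0,0,0.001,0,0]]])

```text
t: 22.52
eef_pos: [0.6358, -0.2248, 0.1372]
orientation: [0.993, 0.116, 0.01, -0.004]
contact_force: [-1.0, -0.2, -0.3]
finger_gap: 0.0254
```

```bash
python3 b.py .6372 -.2275 .09
```

```text
t 22.52 tcp [ 0.6358 -0.2248  0.1372] bottom [ 0.6372 -0.2263  0.0835] vial tilt [ 0.0238 -0.0182] ztool [0.0185 0.0093] F [-1.  -0.2 -0.3]
bottom err [ 0.     -0.0012  0.0065] shift [-0.0001  0.0012 -0.0065]
```

>>> step_arm(steps=[[[0,0,0.0025,0,0],[-0.0001,0,0.0025,0,0],[0,0,0.0025,0,0]]])

```text
t: 22.77
eef_pos: [0.6357, -0.2246, 0.1282]
orientation: [0.993, 0.116, 0.009, -0.004]
contact_force: [0.0, 0.2, -1.6]
finger_gap: 0.0255
```

```bash
python3 b.py
```

```text
t 22.77 tcp [ 0.6357 -0.2246  0.1282] bottom [ 0.637  -0.2261  0.0745] vial tilt [ 0.0227 -0.0178] ztool [0.0174 0.0098] F [ 0.   0.2 -1.6]
```

>>> step_arm(steps=[[[0,0,0.002,0,0],[-0.0001,0,0.002,0,0],[0,0,0.002,0,0]]])

```text
t: 23.02
eef_pos: [0.6356, -0.2246, 0.1208]
orientation: [0.993, 0.116, 0.009, -0.004]
contact_force: [0.4, -0.3, -1.0]
finger_gap: 0.0255
```

```bash
python3 b.py
```

```text
t 23.02 tcp [ 0.6356 -0.2246  0.1208] bottom [ 0.6369 -0.2261  0.0671] vial tilt [ 0.0222 -0.0177] ztool [0.0169 0.0099] F [ 0.4 -0.3 -1. ]
```

>>> step_arm(steps=[[[0,0,0.002,0,0],[-0.0001,0,0.002,0,0],[0,0,0.002,0,0]]])

```text
t: 23.27
eef_pos: [0.6358, -0.2248, 0.1144]
orientation: [0.993, 0.116, 0.009, -0.004]
contact_force: [0.2, 0.1, -1.5]
finger_gap: 0.0255
```

```bash
python3 b.py
```

```text
t 23.27 tcp [ 0.6358 -0.2248  0.1144] bottom [ 0.6372 -0.2262  0.0607] vial tilt [ 0.0229 -0.018 ] ztool [0.0176 0.0096] F [ 0.2  0.1 -1.5]
```

>>> step_arm(steps=[[[0,0,0.002,0,0],[-0.0001,0,0.0015,0,0],[0,0,0.001,0,0]]])

```text
t: 23.52
eef_pos: [0.636, -0.2249, 0.1094]
orientation: [0.993, 0.116, 0.009, -0.004]
contact_force: [-0.0, -0.1, 0.6]
finger_gap: 0.0253
```

```bash
python3 b.py
```

```text
t 23.52 tcp [ 0.636  -0.2249  0.1094] bottom [ 0.6373 -0.2264  0.0558] vial tilt [ 0.0233 -0.0184] ztool [0.018  0.0092] F [-0.  -0.1  0.6]
```

>>> step_arm(steps=[[[0,0,0.001,0,0],[0,0,0.001,0,0]]])

```text
t: 23.68
eef_pos: [0.636, -0.2249, 0.1076]
orientation: [0.993, 0.116, 0.01, -0.003]
contact_force: [0.7, 0.4, 0.3]
finger_gap: 0.0252
```

>>> step_arm(steps=[[[0,0,0.001,0,0]]])

```text
t: 23.77
eef_pos: [0.6361, -0.2249, 0.1067]
orientation: [0.993, 0.116, 0.01, -0.003]
contact_force: [-0.4, -0.4, 0.3]
finger_gap: 0.0256
```

>>> step_arm(steps=[[[0,0,0.001,0,0]]])

```text
t: 23.85
eef_pos: [0.6361, -0.2249, 0.106]
orientation: [0.993, 0.116, 0.01, -0.003]
contact_force: [0.1, 0.6, 1.5]
finger_gap: 0.0259
```

```bash
python3 b.py
```

```text
t 23.85 tcp [ 0.6361 -0.2249  0.106 ] bottom [ 0.6375 -0.2265  0.0524] vial tilt [ 0.0241 -0.0187] ztool [0.0188 0.0088] F [0.1 0.6 1.5]
```

>>> step_arm(steps=[[[0,0,0.001,0,0]]])

```text
t: 23.93
eef_pos: [0.6362, -0.225, 0.1055]
orientation: [0.993, 0.116, 0.01, -0.003]
contact_force: [-1.4, -0.6, 5.4]
finger_gap: 0.0257
```

>>> step_arm(steps=[[[0,0,0.001,0,0]]])

```text
t: 24.02
eef_pos: [0.6362, -0.2251, 0.1055]
orientation: [0.993, 0.116, 0.01, -0.003]
contact_force: [-2.6, 1.0, 6.3]
finger_gap: 0.0254
```

>>> step_arm(steps=[[[0,0,0.001,0,0]]])

```text
t: 24.1
eef_pos: [0.6362, -0.2251, 0.1055]
orientation: [0.993, 0.116, 0.011, -0.003]
contact_force: [-2.4, 1.3, 5.1]
finger_gap: 0.0255
```

```bash
python3 b.py
```

```text
t 24.1 tcp [ 0.6362 -0.2251  0.1055] bottom [ 0.6377 -0.2266  0.0518] vial tilt [ 0.0255 -0.0195] ztool [0.0202 0.008 ] F [-2.4  1.3  5.1]
```

>>> step_arm(steps=[[[0,0,0,0,0.5],[0,0,0,0,0.5],[0,0,0,0,0.5],[0,0,-0.01,0,0.5],[0,0,-0.02,0,0.5]]])

```text
t: 24.52
eef_pos: [0.6336, -0.2241, 0.13]
orientation: [0.993, 0.116, 0.006, -0.005]
contact_force: [0.3, -0.6, 0.7]
finger_gap: 0.0438
```

>>> step_arm(steps=[[[0,0,-0.025,0,0.6],[0,0,-0.025,0,0.6],[0,0,-0.005,0,0.6],[0,0,0,0,0.6]]])

```text
t: 24.85
eef_pos: [0.6334, -0.2248, 0.1913]
orientation: [0.993, 0.116, 0.008, -0.005]
contact_force: [0.3, -0.5, -0.1]
finger_gap: 0.0531
```

```bash
python3 q.py; python3 -c "
from h import *
shot('side','side4')
go(.5255,.2525,.18)"
```

```text
[ 0.6334 -0.2248  0.1913] q [-0.4     0.2756  1.0795  0.0163  1.7772 -0.6289] sum 3.1323 lean rad/tan 0.0102 0.0154 v [-0.001 -0.013 -0.031 -0.001  0.007  0.   ] yaw 13.3 F [ 0.3 -0.5 -0.1]
p [ 0.6334 -0.2249  0.1912] yaw 13.3 ztool [ 0.0151  0.0109 -0.9998] F [0.5 0.  0.1] gap 0.0524 t 24.9
tool shift [ 0.0046 -0.4893  0.0148]
```

>>> step_arm(steps=[[[0.0005,-0.0375,0,0,0.6],[0.0005,-0.0375,0,0,0.6],[0.0005,-0.0375,0,0,0.6],[0.0005,-0.0375,0,0,0.6],[0.0005,-0.0375,0,0,0.6]]])

```text
t: 25.32
eef_pos: [0.5901, -0.0434, 0.1809]
orientation: [0.994, 0.11, 0.002, -0.005]
contact_force: [1.1, -0.1, 0.1]
finger_gap: 0.0529
```

>>> step_arm(steps=[[[0.0005,-0.0375,0,0,0.6],[0.0005,-0.0375,0,0,0.6],[0.0005,-0.0375,0,0,0.6],[0.0005,-0.0375,0,0,0.6],[0.0005,-0.0375,0,0,0.6]]])

```text
t: 25.73
eef_pos: [0.545, 0.1482, 0.1726]
orientation: [0.994, 0.109, -0.004, -0.006]
contact_force: [1.2, -0.0, -1.2]
finger_gap: 0.0524
```

```bash
python3 q.py; python3 -c "
from h import *
go(.527,.254,.15)"
```

```text
[0.545  0.1482 0.1726] q [ 0.1977 -0.0022  1.4152  0.0125  1.7356 -0.0183] sum 3.1486 lean rad/tan -0.0061 0.0128 v [ 0.835  0.025  0.01   0.004 -0.017  0.83 ] yaw 12.5 F [ 1.2 -0.  -1.2]
p [0.545  0.1482 0.1726] yaw 12.5 ztool [-0.0093  0.0107 -0.9999] F [ 1.2 -0.  -1.2] gap 0.0524 t 25.73
tool shift [ 0.0054 -0.1069  0.0239]
```

>>> step_arm(steps=[[[0.001,-0.028,0,0,0.6],[0.001,-0.028,0,0,0.6],[0.001,-0.025,0,0,0.6],[0.001,-0.012,0,0,0.6],[0,0,0,0,0.6]]])

```text
t: 26.15
eef_pos: [0.5214, 0.2506, 0.164]
orientation: [0.993, 0.113, -0.01, -0.006]
contact_force: [0.1, -1.0, 0.7]
finger_gap: 0.0526
```

```bash
python3 q.py; python3 -c "
from h import *
go(.527,.254,.11)"
```

```text
[0.5214 0.2506 0.164 ] q [0.3795 0.0441 1.3834 0.0164 1.7308 0.1547] sum 3.1583 lean rad/tan -0.0156 0.0173 v [ 0.005  0.007  0.028 -0.015 -0.003 -0.016] yaw 13.02 F [ 0.1 -1.   0.7]
p [0.5214 0.2506 0.164 ] yaw 13.02 ztool [-0.0215  0.0089 -0.9997] F [ 0.1 -1.   0.7] gap 0.0526 t 26.15
tool shift [ 0.0072 -0.0013  0.0539]
```

>>> step_arm(steps=[[[0.0015,0,0.014,0,0.6],[0.0015,0,0.016,0,0.6],[0.0015,0,0.016,0,0.6],[0.001,0,0.016,0,0.6],[0.001,0,0.012,0,0.6]]])

```text
t: 26.57
eef_pos: [0.5283, 0.2482, 0.0865]
orientation: [0.994, 0.113, -0.009, -0.004]
contact_force: [-0.1, 0.2, -1.2]
finger_gap: 0.0527
```

>>> step_arm(steps=[[[0,0,0,0,0.6],[0,0,0,0,0.6]]])

```text
t: 26.73
eef_pos: [0.5271, 0.245, 0.0818]
orientation: [0.994, 0.112, -0.013, -0.003]
contact_force: [0.0, -0.2, -0.1]
finger_gap: 0.053
```

```bash
python3 q.py
python3 - <<'E'
from h import *
go(.527,.254,.05)
s=shot('side','side5');im=cv2.imread('pics/side5.png')
p=r.read_state()['eef_pos'];print(proj(s,p))
a=cv2.resize(im[215:305,215:305],(400,400),interpolation=cv2.INTER_CUBIC)
b=cv2.resize(cv2.imread('pics/side4.png')[90:180,225:315],(400,400),interpolation=cv2.INTER_CUBIC)
cv2.imwrite('pics/c5.png',np.hstack([a,b]))
E
```

```text
[0.5271 0.245  0.0818] q [0.3694 0.0799 1.4921 0.012  1.5927 0.1457] sum 3.1648 lean rad/tan -0.0224 0.0135 v [-0.019  0.015  0.027 -0.004 -0.01  -0.007] yaw 12.83 F [ 0.  -0.2 -0.1]
p [0.5271 0.245  0.0818] yaw 12.83 ztool [-0.026   0.0028 -0.9997] F [ 0.  -0.2 -0.1] gap 0.053 t 26.73
tool shift [ 0.0027 -0.0085  0.0318]
[260.20210113 248.60522751]
```

View pics/c5.png

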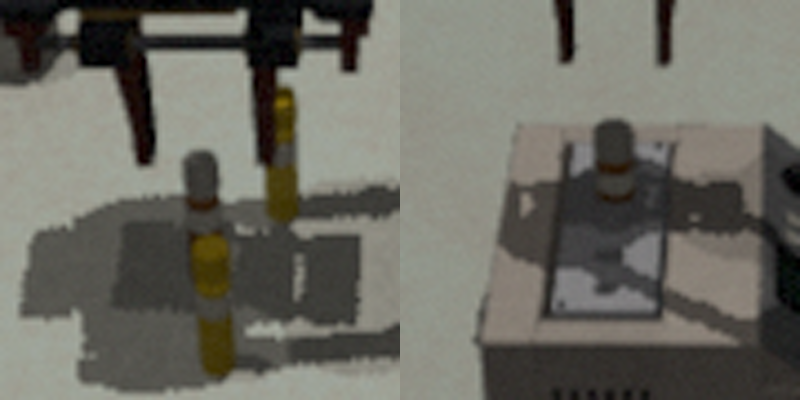

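>>> step_arm(steps=[[[0.001,-0.004,0.008,0,0.6],[0.001,-0.003,0.008,0,0.6],[0.0005,-0.002,0.008,0,0.6],[0,-0.001,0.005,0,0.6],[0,0,0,0,0.6]]])

```text
t: 27.2
eef_pos: [0.5285, 0.2565, 0.0535]
orientation: [0.994, 0.111, -0.01, -0.003]
contact_force: [0.3, -0.1, -1.0]
finger_gap: 0.0525
```

```bash
python3 q.py; python3 -c "
from h import *
go(.527,.254,.05)"
```

```text
[0.5285 0.2565 0.0535] q [0.3867 0.106  1.5153 0.0122 1.5378 0.1632] sum 3.1592 lean rad/tan -0.0167 0.0133 v [ 0.005  0.001 -0.002 -0.001  0.001 -0.001] yaw 12.78 F [ 0.3 -0.1 -1. ]
p [0.5285 0.2565 0.0535] yaw 12.78 ztool [-0.0209  0.0047 -0.9998] F [ 0.3 -0.1 -1. ] gap 0.0525 t 27.2
tool shift [-0.0019  0.0021  0.0035]
```

>>> step_arm(steps=[[[-0.0015,0.002,0,0,0.3],[0,0,0,0,0],[0,0,0,0,0],[0,0,0,0,0],[0,0,0,0,0]]])

```text
t: 27.62
eef_pos: [0.5273, 0.2544, 0.0539]
orientation: [0.994, 0.112, -0.01, -0.004]
contact_force: [0.1, 0.1, 0.7]
finger_gap: 0.023
```

>>> step_arm(steps=[[[0,0,0,0,0],[0,0,0,0,0]]])

```text
t: 27.78
eef_pos: [0.5276, 0.2544, 0.0545]
orientation: [0.994, 0.112, -0.009, -0.004]
contact_force: [0.2, 0.4, -0.2]
finger_gap: 0.0175
```

```bash
python3 q.py
python3 - <<'E'
from h import *
import json
s=r.read_state();json.dump({'R':Ro.from_quat(s['orientation']).as_matrix().tolist(),'h':s['eef_pos'][2]},open('grasp.json','w'));print(s['finger_gap'],s['orientation'])
E
```

```text
[0.5276 0.2544 0.0545] q [0.384  0.0996 1.5202 0.0121 1.5379 0.1598] sum 3.1577 lean rad/tan -0.0153 0.0131 v [-0.    -0.001 -0.002  0.002 -0.     0.001] yaw 12.83 F [ 0.2  0.4 -0.2]
0.01750041175233183 [ 0.99369783  0.11163998 -0.00937692 -0.00363583]
```

>>> step_arm(steps=[[[0,0,-0.02,0,0],[0,0,-0.03,0,0],[0,0,-0.03,0,0],[0,0,-0.03,0,0],[0,0,-0.025,0,0]]])

```text
t: 28.2
eef_pos: [0.5265, 0.2521, 0.1847]
orientation: [0.994, 0.112, -0.018, -0.001]
contact_force: [1.2, -0.4, 1.1]
finger_gap: 0.0175
```

>>> step_arm(steps=[[[0,0,0,0,0],[0,0.02,0,0,0],[0,0.035,0,0,0],[0,0.0375,0,0,0],[0,0.0375,0,0,0]]])

```text
t: 28.62
eef_pos: [0.5575, 0.1298, 0.1903]
orientation: [0.993, 0.118, -0.011, -0.004]
contact_force: [0.8, -0.5, -0.8]
finger_gap: 0.0178
```

```bash
python3 q.py; python3 b.py .6202 -.1523 .13
```

```text
[0.5575 0.1298 0.1903] q [ 0.1633  0.0328  1.3487  0.0101  1.7824 -0.0704] sum 3.1639 lean rad/tan -0.0216 0.0113 v [-0.788 -0.022  0.053 -0.019 -0.019 -0.808] yaw 13.51 F [ 0.8 -0.5 -0.8]
t 28.62 tcp [0.5575 0.1298 0.1903] bottom [0.5577 0.1298 0.1358] vial tilt [-0.0041  0.0012] ztool [-0.0236  0.0061] F [ 0.8 -0.5 -0.8]
bottom err [ 0.0625 -0.2821 -0.0058] shift [-0.005   0.2889  0.0025]
```

>>> step_arm(steps=[[[0,0.0375,-0.001,0,0],[0,0.0375,-0.001,0,0],[0,0.0375,-0.001,0,0],[0,0.0375,-0.001,0,0],[0,0.0375,-0.001,0,0]]])

```text
t: 29.03
eef_pos: [0.6009, -0.0606, 0.1872]
orientation: [0.993, 0.119, -0.014, -0.005]
contact_force: [1.3, 0.6, -0.9]
finger_gap: 0.0175
```

>>> step_arm(steps=[[[0,0.03,-0.001,0,0],[0,0.02,0,0,0],[0,0.01,0,0,0],[0,0,0,0,0]]])

```text
t: 29.37
eef_pos: [0.6143, -0.1301, 0.1812]
orientation: [0.993, 0.114, -0.017, -0.005]
contact_force: [0.1, 1.0, -1.5]
finger_gap: 0.0175
```

```bash
python3 q.py; python3 b.py .6202 -.1523 .10
```

```text
[ 0.6143 -0.1301  0.1812] q [-0.2611  0.1958  1.1897 -0.0031  1.791  -0.4907] sum 3.1765 lean rad/tan -0.035 -0.0012 v [-0.003  0.008  0.017  0.013 -0.002  0.012] yaw 13.13 F [ 0.1  1.  -1.5]
t 29.37 tcp [ 0.6143 -0.1301  0.1812] bottom [ 0.6139 -0.1301  0.1267] vial tilt [-0.015  0.001] ztool [-0.0345  0.0061] F [ 0.1  1.  -1.5]
bottom err [ 0.0063 -0.0222 -0.0267] shift [0.002  0.0234 0.0264]
```

>>> step_arm(steps=[[[0.0005,0.007,0.003,0,0],[0.0005,0.007,0.004,0,0],[0.0005,0.006,0.005,0,0],[0.0005,0.002,0.004,0,0],[0,0,0,0,0]]])

```text
t: 29.78
eef_pos: [0.621, -0.1481, 0.1614]
orientation: [0.993, 0.116, -0.018, -0.006]
contact_force: [-0.3, -0.4, -0.7]
finger_gap: 0.0175
```

```bash
python3 b.py .6202 -.1523 .09
python3 - <<'E'
from h import *
s=shot('side','side6');im=cv2.imread('pics/side6.png')
cv2.imwrite('pics/c6.png',cv2.resize(im[80:180,220:340],(720,600),interpolation=cv2.INTER_CUBIC))
E
```

```text
t 29.78 tcp [ 0.621  -0.1481  0.1614] bottom [ 0.6204 -0.148   0.1069] vial tilt [-0.0172  0.0032] ztool [-0.0367  0.0082] F [-0.3 -0.4 -0.7]
bottom err [-0.0002 -0.0043 -0.0169] shift [-0.0006  0.0044  0.0168]
```

View pics/c6.png

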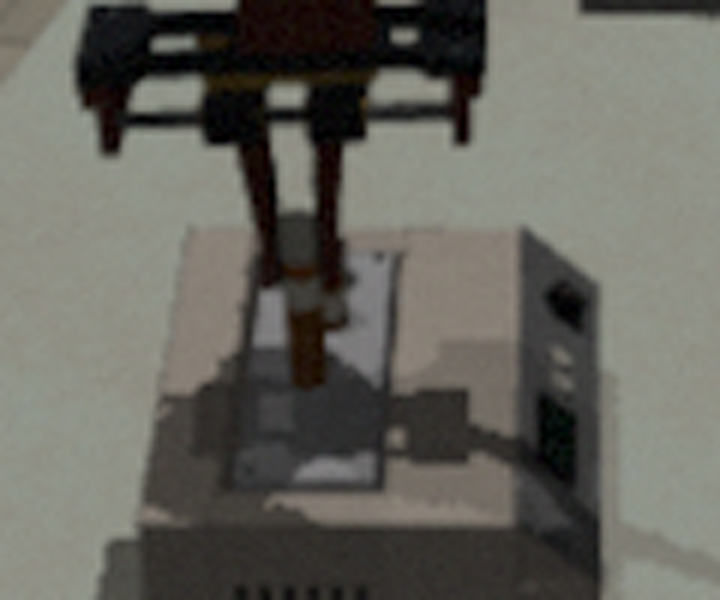

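>>> step_arm(steps=[[[0,0.002,0.004,0,0],[0,0.0015,0.005,0,0],[0,0.001,0.003,0,0],[0,0,0.002,0,0]]])

```text
t: 30.17
eef_pos: [0.6221, -0.1507, 0.1478]
orientation: [0.993, 0.118, -0.017, -0.006]
contact_force: [0.1, 0.2, 0.0]
finger_gap: 0.0175
```

```bash
python3 b.py .6210 -.1523 .09
```

```text
t 30.17 tcp [ 0.6221 -0.1507  0.1478] bottom [ 0.6216 -0.1506  0.0933] vial tilt [-0.015  0.003] ztool [-0.0345  0.0079] F [0.1 0.2 0. ]
bottom err [-0.0006 -0.0017 -0.0033] shift [-0.0009  0.0015  0.0033]
```

>>> step_arm(steps=[[[0,0,0.0015,0,0]]])

```text
t: 30.25
eef_pos: [0.6219, -0.1506, 0.1459]
orientation: [0.993, 0.118, -0.017, -0.006]
contact_force: [0.8, -0.1, 0.2]
finger_gap: 0.0175
```

>>> step_arm(steps=[[[0,0,0.0015,0,0]]])

```text
t: 30.33
eef_pos: [0.6218, -0.1505, 0.1442]
orientation: [0.993, 0.118, -0.017, -0.006]
contact_force: [0.0, -1.1, -1.1]
finger_gap: 0.0175
```

```bash
python3 b.py .6210 -.1523 .09
```

```text
t 30.33 tcp [ 0.6218 -0.1505  0.1442] bottom [ 0.6214 -0.1504  0.0897] vial tilt [-0.0154  0.0032] ztool [-0.0349  0.0081] F [ 0.  -1.1 -1.1]
bottom err [-0.0004 -0.0019  0.0003] shift [-0.0008  0.0017 -0.0004]
```

Correct y, then feel down in small rows.

>>> step_arm(steps=[[[0,0.0013,0,0,0]]])

```text
t: 30.42
eef_pos: [0.6221, -0.1515, 0.1441]
orientation: [0.993, 0.118, -0.017, -0.006]
contact_force: [-0.4, 0.3, -0.2]
finger_gap: 0.0179
```

>>> step_arm(steps=[[[0,0,0.0012,0,0]]])

```text
t: 30.5
eef_pos: [0.6222, -0.1517, 0.1437]
orientation: [0.993, 0.118, -0.016, -0.006]
contact_force: [-0.7, -0.9, 6.7]
finger_gap: 0.0176
```

>>> step_arm(steps=[[[0,0,0.0012,0,0]]])

```text
t: 30.58
eef_pos: [0.6223, -0.1518, 0.1438]
orientation: [0.993, 0.118, -0.016, -0.006]
contact_force: [-2.5, 0.3, 4.9]
finger_gap: 0.0175
```

```bash
python3 b.py .6210 -.1523 .09
```

```text
t 30.58 tcp [ 0.6223 -0.1518  0.1438] bottom [ 0.622  -0.1518  0.0892] vial tilt [-0.0131  0.0026] ztool [-0.0326  0.0075] F [-2.5  0.3  4.9]
bottom err [-0.001  -0.0005  0.0008] shift [-0.0011  0.0002 -0.0007]
```

>>> step_arm(steps=[[[-0.001,0,-0.0003,0,0]]])

```text
t: 30.67
eef_pos: [0.6215, -0.1521, 0.1445]
orientation: [0.993, 0.118, -0.015, -0.006]
contact_force: [-0.3, -0.2, -0.6]
finger_gap: 0.0175
```

>>> step_arm(steps=[[[0,0,0.001,0,0]]])

```text
t: 30.75
eef_pos: [0.6216, -0.1523, 0.144]
orientation: [0.993, 0.118, -0.015, -0.005]
contact_force: [0.1, 0.0, 0.2]
finger_gap: 0.0177
```

>>> step_arm(steps=[[[0,0,0.001,0,0]]])

```text
t: 30.83
eef_pos: [0.6217, -0.1524, 0.1435]
orientation: [0.993, 0.118, -0.015, -0.005]
contact_force: [-1.6, -0.7, 4.5]
finger_gap: 0.0176
```

```bash
python3 b.py .6210 -.1523 .09
```

```text
t 30.83 tcp [ 0.6217 -0.1524  0.1435] bottom [ 0.6215 -0.1524  0.089 ] vial tilt [-0.0107  0.0018] ztool [-0.0302  0.0067] F [-1.6 -0.7  4.5]
bottom err [-0.0005  0.0001  0.001 ] shift [-0.0005 -0.0002 -0.001 ]
```

>>> step_arm(steps=[[[-0.001,0,0,0,0],[0,0,0.001,0,0]]])

```text
t: 31.0
eef_pos: [0.6211, -0.1527, 0.1434]
orientation: [0.993, 0.118, -0.014, -0.005]
contact_force: [-1.6, -0.6, 6.2]
finger_gap: 0.017
```

>>> step_arm(steps=[[[0,0,0.001,0,0]]])

```text
t: 31.08
eef_pos: [0.6211, -0.1529, 0.1431]
orientation: [0.993, 0.118, -0.013, -0.005]
contact_force: [-0.4, 0.2, 2.8]
finger_gap: 0.0173
```

>>> step_arm(steps=[[[-0.001,0,0,0,0],[0,0,0.001,0,0]]])

```text
t: 31.25
eef_pos: [0.6206, -0.1536, 0.1423]
orientation: [0.993, 0.118, -0.013, -0.004]
contact_force: [0.2, -1.1, 5.5]
finger_gap: 0.0173
```

>>> step_arm(steps=[[[0,0,0.001,0,0]]])

```text
t: 31.33
eef_pos: [0.6207, -0.1538, 0.1412]
orientation: [0.993, 0.118, -0.012, -0.004]
contact_force: [2.2, -1.5, 0.5]
finger_gap: 0.0175
```

```bash
python3 b.py .6202 -.1523 .09
```

```text
t 31.33 tcp [ 0.6207 -0.1538  0.1412] bottom [ 0.6207 -0.154   0.0867] vial tilt [-0.0058 -0.0006] ztool [-0.0253  0.0043] F [ 2.2 -1.5  0.5]
bottom err [-0.0005  0.0017  0.0033] shift [-0.0002 -0.0018 -0.0033]
```

>>> step_arm(steps=[[[0.0003,0.0003,0.001,0,0],[0,0,0.001,0,0]]])

```text
t: 31.5
eef_pos: [0.6208, -0.1542, 0.138]
orientation: [0.993, 0.117, -0.013, -0.004]
contact_force: [1.1, -1.0, 0.5]
finger_gap: 0.0174
```

>>> step_arm(steps=[[[0,0,0.0015,0,0],[0,0,0.0015,0,0]]])

```text
t: 31.67
eef_pos: [0.6208, -0.1542, 0.1339]
orientation: [0.993, 0.117, -0.013, -0.004]
contact_force: [1.9, -1.3, 0.5]
finger_gap: 0.0173
```

```bash
python3 b.py
```

```text
t 31.67 tcp [ 0.6208 -0.1542  0.1339] bottom [ 0.6208 -0.1543  0.0794] vial tilt [-0.0073 -0.0003] ztool [-0.0268  0.0046] F [ 1.9 -1.3  0.5]
```

>>> step_arm(steps=[[[0.0003,0.0002,0.002,0,0],[0.0001,0,0.002,0,0]]])

```text
t: 31.83
eef_pos: [0.6209, -0.1542, 0.1289]
orientation: [0.993, 0.117, -0.014, -0.004]
contact_force: [1.1, -0.4, 0.6]
finger_gap: 0.0173
```

>>> step_arm(steps=[[[0.0001,0,0.002,0,0],[0.0001,0,0.002,0,0]]])

```text
t: 32.0
eef_pos: [0.621, -0.1542, 0.1242]
orientation: [0.993, 0.117, -0.014, -0.004]
contact_force: [0.9, -1.7, 0.4]
finger_gap: 0.0175
```

>>> step_arm(steps=[[[0.0001,0,0.002,0,0],[0.0001,0,0.001,0,0]]])

```text
t: 32.17
eef_pos: [0.621, -0.1541, 0.1205]
orientation: [0.993, 0.117, -0.014, -0.004]
contact_force: [1.2, -0.6, 0.4]
finger_gap: 0.0178
```

```bash
python3 b.py
```

```text
t 32.17 tcp [ 0.621  -0.1541  0.1205] bottom [ 0.6209 -0.1542  0.0659] vial tilt [-0.0091  0.    ] ztool [-0.0286  0.0049] F [ 1.2 -0.6  0.4]
```

>>> step_arm(steps=[[[0.0001,0,0.0015,0,0],[0.0001,0,0.0015,0,0]]])

```text
t: 32.33
eef_pos: [0.621, -0.1542, 0.1172]
orientation: [0.993, 0.117, -0.014, -0.004]
contact_force: [-0.0, -1.0, 0.2]
finger_gap: 0.0175
```

>>> step_arm(steps=[[[0.0001,0,0.0015,0,0],[0.0001,0,0.001,0,0]]])

```text
t: 32.5
eef_pos: [0.6211, -0.1541, 0.1144]
orientation: [0.993, 0.117, -0.014, -0.004]
contact_force: [0.3, -1.1, 0.3]
finger_gap: 0.0175
```

>>> step_arm(steps=[[[0.0001,0,0.001,0,0],[0,0,0.001,0,0]]])

```text
t: 32.67
eef_pos: [0.621, -0.1542, 0.1122]
orientation: [0.993, 0.117, -0.014, -0.004]
contact_force: [0.9, -0.5, 0.4]
finger_gap: 0.0175
```

```bash
python3 b.py
```

```text
t 32.67 tcp [ 0.621  -0.1542  0.1122] bottom [ 0.6209 -0.1543  0.0577] vial tilt [-0.0097 -0.0003] ztool [-0.0292  0.0046] F [ 0.9 -0.5  0.4]
```

>>> step_arm(steps=[[[0.0001,0,0.001,0,0],[0,0,0.001,0,0]]])

```text
t: 32.83
eef_pos: [0.621, -0.1542, 0.11]
orientation: [0.993, 0.117, -0.014, -0.004]
contact_force: [0.8, -1.3, 0.7]
finger_gap: 0.0174
```

>>> step_arm(steps=[[[0,0,0.001,0,0],[0,0,0.001,0,0]]])

```text
t: 33.0
eef_pos: [0.621, -0.1542, 0.1079]
orientation: [0.993, 0.117, -0.014, -0.004]
contact_force: [0.5, -1.7, 0.4]
finger_gap: 0.0174
```

>>> step_arm(steps=[[[0,0,0.001,0,0]]])

```text
t: 33.08
eef_pos: [0.621, -0.1542, 0.1069]
orientation: [0.993, 0.117, -0.014, -0.004]
contact_force: [1.0, -0.9, -0.2]
finger_gap: 0.0176
```

>>> step_arm(steps=[[[0,0,0.001,0,0]]])

```text
t: 33.17
eef_pos: [0.621, -0.1542, 0.1059]
orientation: [0.993, 0.117, -0.014, -0.004]
contact_force: [-0.4, -1.3, 7.7]
finger_gap: 0.017
```

```bash
python3 b.py
```

```text
t 33.17 tcp [ 0.621  -0.1542  0.1059] bottom [ 0.6209 -0.1544  0.0514] vial tilt [-0.0093 -0.0006] ztool [-0.0288  0.0043] F [-0.4 -1.3  7.7]
```

Floor reached (7.7 N, computed underside 51.4 mm). Release, rise, look.

>>> step_arm(steps=[[[0,0,0,0,0.4],[0,0,0,0,0.4],[0,0,0,0,0.4],[0,0,-0.01,0,0.4],[0,0,-0.02,0,0.4]]])

```text
t: 33.58
eef_pos: [0.6191, -0.1526, 0.1309]
orientation: [0.993, 0.118, -0.019, -0.007]
contact_force: [-0.3, 0.2, 0.2]
finger_gap: 0.035
```

>>> step_arm(steps=[[[0,0,-0.025,0,0.4],[0,0,-0.03,0,0.4],[0,0,-0.03,0,0.4],[-0.02,-0.01,-0.01,0,0.4],[-0.03,-0.02,0,0,0.4]]])

```text
t: 34.0
eef_pos: [0.569, -0.1364, 0.2342]
orientation: [0.993, 0.118, -0.02, -0.008]
contact_force: [0.1, -1.5, 0.8]
finger_gap: 0.035
```

>>> step_arm(steps=[[[-0.03,-0.02,0,0,0.4],[-0.03,-0.02,0,0,0.4],[-0.03,-0.02,0,0,0.4],[0,0,0,0,0.4],[0,0,0,0,0.4]]])

```text
t: 34.42
eef_pos: [0.4597, -0.0957, 0.2454]
orientation: [0.993, 0.118, -0.016, -0.007]
contact_force: [0.7, 0.8, -0.2]
finger_gap: 0.0354
```

Run:
```python
from h import *
s=shot('side','side7');t=shot('top','top7')
a=cv2.resize(cv2.imread('pics/side7.png')[90:180,225:315],(400,400),interpolation=cv2.INTER_CUBIC)
b=cv2.resize(cv2.imread('pics/top7.png')[120:240,340:460],(400,400),interpolation=cv2.INTER_CUBIC)
cv2.imwrite('pics/c7.png',np.hstack([a,b]))
for P in ((.6205,-.1523),(.6373,-.2264)): print(proj(s,[*P,.138]),proj(t,[*P,.138]))
```

```text
[270.12055224 132.33370595] [387.11557567 171.56183112]
[271.91435932 118.46787   ] [417.67628704 165.62509972]
```

View pics/c7.png

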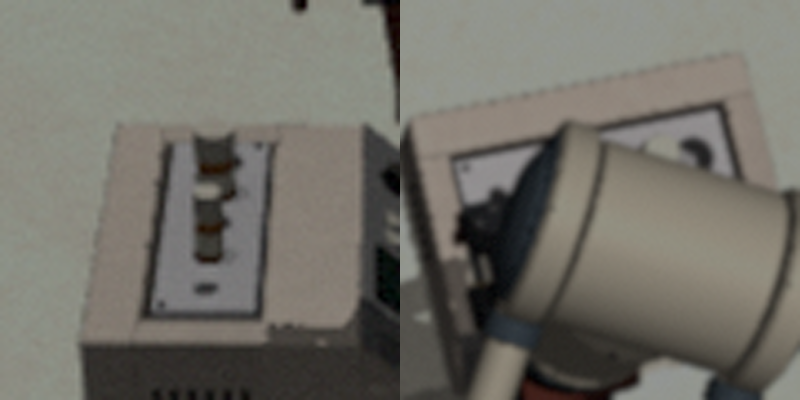

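```bash
python3 -c "
from h import *
print(r.close_job(), r.read_state()['t'])"
```

```text
the job is handed in; nothing more can be done
the job is handed in; nothing more can be done
```

Both vials are in the warmer, the stout one in the 26 mm well and the slim one in the 18 mm well. I handed the job in at about 34.5 s. It reports no verdict.

- **Seating:** each vial was lowered in small steps until the floor pushed back, then let go. The push was about 5–6 N with the stout vial's underside at a computed 51.8 mm, and 7.7 N with the slim vial's at 51.4 mm. The true floor is at 52 mm. Feeling for the mouths read at most about 10 N.
- **Last picture:** the side view shows both vials upright. Their cap tops are within about 2 pixels of where fully seated vials should appear, after a known sideways offset of about 1 pixel in that camera. The 14 mm and 30 mm wells next to them are empty. The top view was mostly blocked by the arm, so it only confirmed the stout vial.
- **Disagreements:**
  - The two cameras differed by about 5 mm, so I corrected for that and relied on touch at the end.
  - The tool's tilt drifted up to about 8° on the way. I brought it back by pressing toward the arm's outer and inner reach limits.
  - At the outer limit joint 3 read 0.169 against the stated 0.17.
  - One reading of about 21 N appeared when joint 2 met its stop. Nothing was reported as failed.
  - The slim vial was held tilted by about 1–3° as it entered its well, but it went down with side forces under about 3 N.
- **Not checked:** I did not measure the bottle, jar or calculator again. The arm was not moved near them.

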